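# Reassemble and load the bottle-roller mixer

### The job

Put the washed bottle roller back together and load it, in this order: first the drip tray flat in the bottom of the mixer between its end plates, then the thick drive roller in the wide pair of slots (the ones in line with the motor block), then the slim idler roller in the narrow pair, each with both axle ends right down in their slots. Last, lay the glass jar gently, without dropping it, in the valley between the two rollers, parallel to them and about midway along, let go of everything, and leave the small steel cup and the stopper on the drying mat where they stand.

Things in the scene. Friction and masses are not known exactly. Their poses are not given: they have to be found in the camera images.
- mixer: White bottle-roller mixer, fixed, at any yaw. Origin: centre of its tray bay at bench level; y runs along the rollers, +y to the grey motor block (x 3 to 67, y 100 to 134, top z 70). Bay floor at z 10 (tray underside when home), bay 116 (x) by 142 (y) between lips to z 22 and end plates 8 thick, 128 wide, top z 76. The loaded jar's axis lies along y at x about -3, z 83 to 86.
- drive_slots: The wide pair of slots, open at the top, one in each end plate: 18 wide with 45-degree mouths flared by 8 each side, brass bottoms 7 below this origin. Origin: midway between the two, where the centre of the seated drive roller lies (mixer x +35, z 60), in line with the motor; axes as the mixer's, y along the roller. The plates' inner faces are 142 apart (6 of end play each way).
- idler_slots: The narrow pair of slots, open at the top, one in each end plate: 12 wide with mouths flared likewise, brass bottoms 4 below this origin. Origin: midway between the two, where the centre of the seated idler roller lies (mixer x -35, z 60); axes as the mixer's. Between the two seated rollers' surfaces there is a gap of 39, so open the fingers only a little beside a roller.
- drip_tray: Stainless drip tray, 100 (x) by 126 (y), walls 14 high and 3 thick, floor 3 thick, 0.22 kg, lying flat on the 3 thick pale blue-grey drying mat. Upright grip rib along y through its middle: 8 thick (x), 60 long (y), top 24 above the underside. Origin: centre of the underside. It fits the bay with 8 of play each side, its y along the mixer's y, either way round.
- drive_roller: Thick roller, black rubber, diameter 36, sleeve length 130, with steel axle of diameter 14 sticking out 22 at each end (174 overall), 0.30 kg, lying on its side. Origin: its centre, on the axis; the axis is y. Either end may go either way. It can roll if pushed.
- idler_roller: Slim roller, black rubber, diameter 26, sleeve length 130, with steel axle of diameter 8 sticking out 22 at each end (174 overall), 0.18 kg, lying on its side. Origin: its centre, on the axis; the axis is y. Either end may go either way. It can roll if pushed.
- jar: Short amber glass jar with a white screw cap, a plain cylinder of diameter 56 and length 60 overall (cap included, flat ends), 0.16 kg, lying on its side. Origin: its centre, on the axis; the axis is y, cap to +y. Easily gripped by its flat ends, so that the fingers stay clear of the rollers; either way round will do.
- weigh_cup: Small steel weighing cup, 36 across, 30 high, standing in the middle of the drying mat among the parts; origin centre of the underside. To be left alone.
- stopper: Black rubber stopper, 20 across, 24 high, standing on the drying mat; origin centre of the underside. To be left alone.
Mind the look-alikes: they are no part of the job. Leave any black or yellow look-alike of the drip_tray alone.

How it is judged (in metres and radians):
On the way, in this order (a step that is already met when the one before it is completed fails the run):
1. the drip tray lies flat in the bay, released (x of drip_tray in the frame of mixer between -0.011 and 0.011 m and y of drip_tray in the frame of mixer between -0.011 and 0.011 m and z of drip_tray in the frame of mixer between 0.007 and 0.0135 m and angle between the y axis of drip_tray and the y axis of mixer, either way round below 0.2 rad and angle between drip_tray's own z axis and vertical below 0.05 rad and contact force between the fingers and drip_tray below 0.05 N), for 0.2 s.
2. the thick drive roller sits at the bottom of the wide slots, released (x of drive_roller in the frame of mixer between 0.03 and 0.04 m and y of drive_roller in the frame of mixer between -0.011 and 0.011 m and z of drive_roller in the frame of mixer between 0.056 and 0.0635 m and angle between the y axis of drive_roller and the y axis of mixer, either way round below 0.06 rad and contact force between the fingers and drive_roller below 0.05 N), for 0.2 s.
3. the slim idler roller sits at the bottom of the narrow slots, released (x of idler_roller in the frame of mixer between -0.04 and -0.03 m and y of idler_roller in the frame of mixer between -0.011 and 0.011 m and z of idler_roller in the frame of mixer between 0.056 and 0.0635 m and angle between the y axis of idler_roller and the y axis of mixer, either way round below 0.06 rad and contact force between the fingers and idler_roller below 0.05 N), for 0.2 s.
4. the jar rests in the valley between the rollers, released (x of jar in the frame of mixer between -0.012 and 0.006 m and y of jar in the frame of mixer between -0.025 and 0.025 m and z of jar in the frame of mixer between 0.078 and 0.091 m and angle between the y axis of jar and the y axis of mixer, either way round below 0.15 rad and contact force between the fingers and jar below 0.05 N), for 0.2 s.
At the end, for the whole second after the job is handed in: Tray flat on the bay floor, within 11 mm of centre each way; each roller in its own slots, axis within about 4 mm of z 60, both ends down (within 0.06 rad); jar on both rollers, within 25 mm of midway and 0.15 rad of parallel; all at rest and released (x of drip_tray in the frame of mixer between -0.011 and 0.011 m and y of drip_tray in the frame of mixer between -0.011 and 0.011 m and z of drip_tray in the frame of mixer between 0.007 and 0.0135 m and angle between the y axis of drip_tray and the y axis of mixer, either way round below 0.2 rad and angle between drip_tray's own z axis and vertical below 0.05 rad and x of drive_roller in the frame of mixer between 0.03 and 0.04 m and y of drive_roller in the frame of mixer between -0.011 and 0.011 m and z of drive_roller in the frame of mixer between 0.056 and 0.0635 m and angle between the y axis of each of drive_roller, idler_roller and the y axis of mixer, either way round below 0.06 rad and x of idler_roller in the frame of mixer between -0.04 and -0.03 m and y of idler_roller in the frame of mixer between -0.011 and 0.011 m and z of idler_roller in the frame of mixer between 0.056 and 0.0635 m and x of jar in the frame of mixer between -0.012 and 0.006 m and y of jar in the frame of mixer between -0.025 and 0.025 m and z of jar in the frame of mixer between 0.078 and 0.091 m and angle between the y axis of jar and the y axis of mixer, either way round below 0.15 rad and linear speed of each of drip_tray, drive_roller, idler_roller, jar below 0.02 m/s); the robot touches nothing.
It fails at once if the jar is dropped (falls freely faster than 0.6 m/s) (contact force between the fingers and jar below 0.02 N and linear speed of jar above 0.6 m/s).
It fails at once if the steel cup is moved by more than 30 mm (distance of weigh_cup from where it was at the start of the episode above 0.03 m).
It fails at once if the stopper is moved by more than 30 mm (distance of stopper from where it was at the start of the episode above 0.03 m).
It also fails if it takes over 138 s, if anything falls off the work surface, if the arm or the gripper's body presses on something with over 40 N, if the wrist force passes 120 N, or if a joint passes its speed limit or range.

### The arm

A 7-joint arm with a two-finger parallel gripper is mounted at the origin on the work surface. World frame = base frame: x ahead of the robot, y to its left, z up, the work surface at z = 0. Lengths are in mm, angles in rad, forces in N, time in s.
With the tool pointing down it reaches from about 400 to 875 mm from the base axis. Payload 4.4 kg.
Tool frame: the origin (TCP) lies at the very end of the fingers, on their centre line; the grasp point (between the pads) lies 19 mm behind it; z points along the fingers, y is the direction in which the jaws open and shut (so a half turn about z gives the same grasp; the last joint's range is limited). The gripper opens to 85 mm and grips with 20 to 120 N. Pads are 22 mm wide; open, the fingers measure 114 mm over their backs; the gripper's body (76 mm by 85 mm) begins 54 mm behind the grasp point. The pads swing forward as they close: fully open they stand 13 mm farther back than shut.
Start: joints at [-1.309, 0.628, 0.038, 1.517, -0.027, 0.996, -0.02], TCP at [209.25, 615.413, 201.613] pointing down, gripper open.
Joint ranges: [-3.06, 3.06], [-0.37, 2.12], [-1.25, 1.32], [0.18, 2.47], [-1.1, 4.24], [0.23, 1.98], [-2.94, 2.94]. Speed limits (rad/s): [2.57, 2.57, 3.14, 3.14, 3.14, 3.14, 3.14].

### API

Orientations are given as [roll, pitch, yaw] about the fixed x, y, z axes, in that order (R = Rz(yaw) Ry(pitch) Rx(roll)).
In Python, from cell import read_state, get_image, calibration, finish_job gives the robot as it stands. The module is installed in compiled form; this text tells all that it offers.
- The arm moves only by the tool apply_moves, never from a script. Its argument "increments" is a list of rows, each an object of numbers: "tx", "ty", "tz": the shift along the world's x, y, z in m; "rx", "ry", "rz": the turn, a rotation vector about the world's x, y, z in units of 5 degrees (1.0 is 5 degrees); "claw": the finger opening in m, from 0 to 0.0854. In form: [{"tx": .., "ty": .., "tz": .., "rx": .., "ry": .., "rz": .., "claw": ..}, ...]. A call has 1 to 12 rows; each row is the pose to reach, as a shift and turn from the pose commanded when the call began; what a row does not reach only later rows make up. A row lasts 1/10 s, in which the tool goes at most 50 mm and 8.59 degrees, less where a joint would pass 70% of its speed; a pose out of reach is approached as far as the arm can. A call with a gripper value outside its range is refused whole. The fingers move at their own pace and stop on an object; the grip force is fixed at half the most. Time passes only in rows, so rows that repeat a pose let the fingers close. It gives the time, the measured TCP pose, the force and the opening at its end, in the units of the state.
- read_state(): the state, without advancing time (a new reading comes with each control period).
- get_image(name): name is "side" or "top"; returns the picture (384x512x3 uint8, red, green, blue); there is no depth.
- calibration(name): a dict with "camera_matrix" (3x3 intrinsics, pixels), "origin" and "attitude" of the camera in the world. Camera axes: x right, y up, looking along -z (the intrinsics and any distortion apply to the point x, -y, -z); pixel columns grow to the right and rows downward; lengths in mm; the calibration is good to about 2 mm. A picture is of the moment at which its call begins. calibration takes no time and is no camera call.
- finish_job(): hands the job in, once; it reports no verdict.
The state is a dict: "clock": time; "qpos": joint angles; "qd": joint speeds; "tau": joint torques, N m; "eef_pos": TCP position; "tool_rot": TCP orientation; "force": force on the tool from outside, world axes, zero at the start; "torque": the same for the moment, N m; "width": finger opening in mm.
Only numpy, scipy, OpenCV 4.12 (cv2) and the standard library are available. Lean on these libraries where they do the work, as an engineer would, in place of code of your own. Each camera call takes 0.05 s, during which the arm holds its last target. There are 200 camera calls.

## Working session

There is one attempt and no reset: what is moved stays moved. The work goes in short steps, Python scripts to look and compute and a tool call to move; the robot and the scene stay as the last step left them, time stands still between calls to the robot, and variables do not carry over. Pictures are saved under pics/ and viewed, about 12 in all and at most 16, crops included, and the job is handed in when it is done.

Besides the shell and the picture viewer there is one more tool, called after "Call:" as a command line: name --argument value ..., lists and objects as JSON in quotes. apply_moves: Moves the arm, as the interface text tells. Its arguments: {"type":"object","properties":{"increments":{"type":"array"}},"required":["increments"]}

```bash
mkdir -p pics; python3 - <<'E'
from cell import *
import cv2,numpy as np
for n in("side","top"):
    im=get_image(n);cv2.imwrite(f"pics/{n}0.png",cv2.resize(im[:,:,::-1],(800,600),interpolation=cv2.INTER_CUBIC));cv2.imwrite(f"pics/{n}0raw.png",im[:,:,::-1])
    print(calibration(n))
print(read_state())
E
```

```text
{'camera_matrix': array([[455.10672784,   0.        , 256.68577978],
       [  0.        , 455.10672784, 190.76463254],
       [  0.        ,   0.        ,   1.        ]]), 'origin': array([ -232.73117993, -1208.63227877,   980.0393053 ]), 'attitude': array([ 0.95962484,  0.02429424, -0.58015253])}
{'camera_matrix': array([[350.76310067,   0.        , 255.62972218],
       [  0.        , 350.76310067, 193.58339667],
       [  0.        ,   0.        ,   1.        ]]), 'origin': array([ 271.63362321,  -99.16965213, 1134.57701369]), 'attitude': array([ 0.15625209, -0.02064988, -1.5718192 ])}
{'clock': 0.1, 'qpos': array([-1.30880602,  0.62924475,  0.03848163,  1.518241  , -0.02698866,
        0.99632322, -0.01997831]), 'qd': array([-9.34813255e-05, -4.33959324e-03,  2.14499249e-03, -2.18882441e-03,
       -3.63551264e-04, -1.44292640e-03, -6.56945973e-04]), 'tau': array([ 3.90917950e-03, -5.64519238e+01,  1.23085320e+00, -1.93969363e+01,
        1.13817374e-02,  5.49928940e-03, -2.48993751e-05]), 'eef_pos': array([209.07015534, 614.82269417, 200.79617551]), 'tool_rot': array([-3.13989591e+00,  4.73422924e-05,  2.81380103e+00]), 'force': array([-0.4924382 ,  0.84727556, -0.12718108]), 'torque': array([ 0.01123722, -0.01392902,  0.02909076]), 'width': 85.6603092576472}
```

View pics/top0.png

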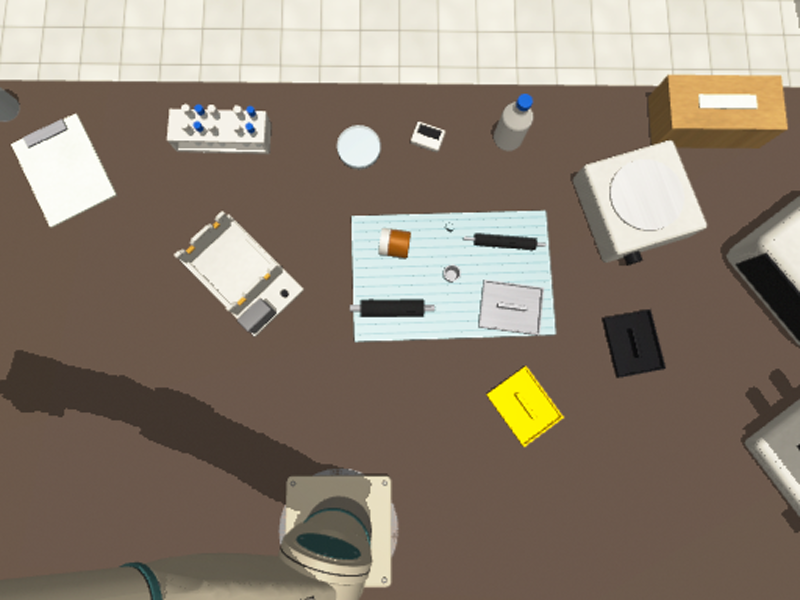

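View pics/side0.png

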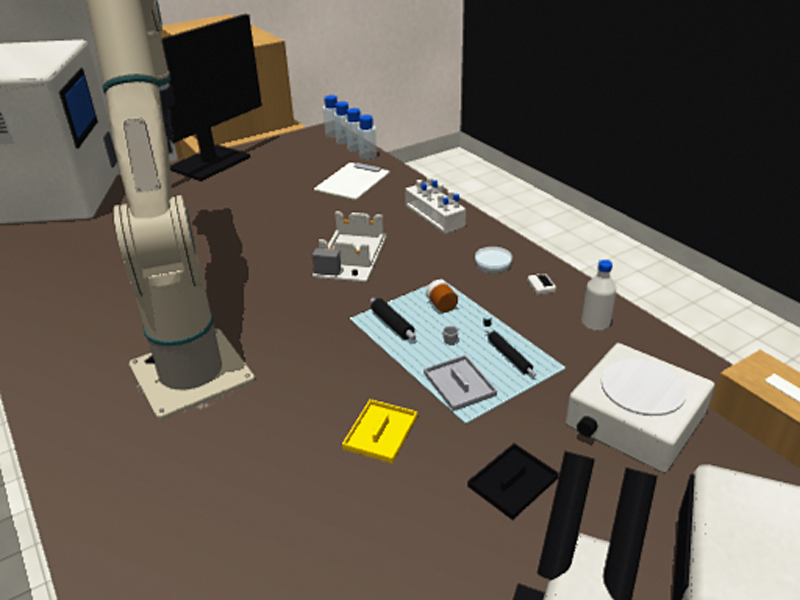

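The top view shows the mixer at about (240,275), with its motor to the lower right. On the mat are the jar (395,243), the idler (505,241), the drive roller (392,308), the tray (511,306), the cup (451,273) and the stopper (449,227). I'll take enlarged crops next.

```bash
cat >h.py <<'E'
import numpy as np,cv2
from scipy.spatial.transform import Rotation as R
from cell import *
def cam(n):
    c=calibration(n);return c["camera_matrix"],np.array(c["origin"]),R.from_euler("xyz",c["attitude"]).as_matrix()
def pix2w(n,u,v,z):
    K,o,A=cam(n);d=A@(np.array([1,-1,-1])*(np.linalg.inv(K)@[u,v,1]));return o+d*(z-o[2])/d[2]
def w2pix(n,p):
    K,o,A=cam(n);q=K@(np.array([1,-1,-1])*(A.T@(np.array(p)-o)));return q[:2]/q[2]
def crop(n,im,x,y,w,h,s,f):
    c=cv2.resize(im[y:y+h,x:x+w,::-1],None,fx=s,fy=s,interpolation=cv2.INTER_CUBIC)
    for i in range(0,w,10):cv2.putText(c,str(x+i),(i*s,8),0,.3,(0,0,255));cv2.line(c,(i*s,10),(i*s,16),(0,0,255))
    for i in range(0,h,10):cv2.putText(c,str(y+i),(0,i*s+4),0,.3,(0,0,255));cv2.line(c,(18,i*s),(24,i*s),(0,0,255))
    cv2.imwrite(f,c)
E
python3 - <<'E'
from h import *
im=cv2.imread("pics/top0raw.png")[:,:,::-1]
crop("top",im,105,130,95,90,6,"pics/mix.png")
crop("top",im,220,130,140,95,5,"pics/mat.png")
print(w2pix("top",[0,0,0]),pix2w("top",285,175,3))
E
```

```text
[215.76994664 338.4983984 ] [ 512.20676798 -219.72404621    3.        ]
```

View pics/mix.png

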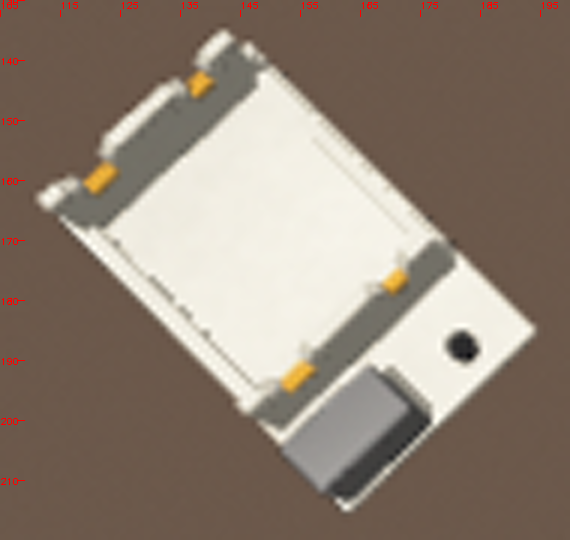

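View pics/mat.png

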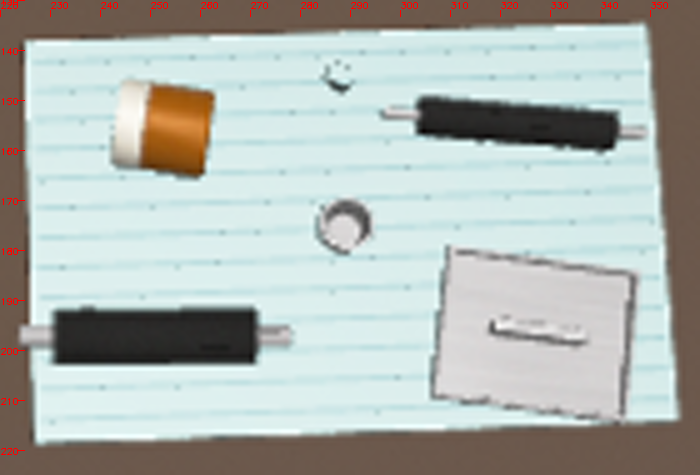

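The crops give these raw pixel readings:
- **Mixer:** wide brass bottoms at about (121.7,159.7) and (154.5,192.7), narrow ones at about (138.3,143.8) and (170.7,176.7).
- **Parts on the mat:** tray, rollers and jar all read cleanly.

Next I convert these to positions and check them against the given sizes.

```bash
python3 - <<'E'
from h import *
np.set_printoptions(precision=1,suppress=True)
mx=lambda X,Y,z:pix2w("top",105+X/6-.5,130+Y/6-.5,z)
mt=lambda X,Y,z:pix2w("top",220+X/5-.5,130+Y/5-.5,z)
d0,d1=mx(100,178,53),mx(297,376,53);i0,i1=mx(200,83,56),mx(394,280,56)
def rep(n,a,b):
    v=b-a;print(n,"mid",(a+b)/2,"len",np.linalg.norm(v),"dir deg",np.degrees(np.arctan2(v[1],v[0])))
rep("drv slots",d0,d1);rep("idl slots",i0,i1);rep("across",(i0+i1)/2,(d0+d1)/2)
rep("drive",mt(20,335,21),mt(292,335,21));rep("drive sleeve",mt(53,336,21),mt(257,336,21))
rep("idler",mt(380,113,16),mt(645,132,16));rep("idler sl",mt(416,115,16),mt(619,130,16))
c=[mt(*p,17) for p in((450,247),(637,273),(622,420),(433,398))]
print("tray",sum(c)/4);rep("top",c[0],c[1]);rep("bot",c[3],c[2]);rep("l",c[0],c[3]);rep("r",c[1],c[2])
rep("rib",mt(490,320,27),mt(588,335,27))
rep("jar",mt(116,122,31),mt(208,135,31))
print("cup",mt(344,227,18),"stopper",mt(339,75,20))
E
```

```text
drv slots mid [498.2 247.6  53. ] len 150.05031945081546 dir deg -134.3564881033569
idl slots mid [548.8 198.   56. ] len 149.37861116586794 dir deg -134.98750782224508
across mid [523.5 222.8  54.5] len 70.9006128094464 dir deg 135.56287705200336
drive mid [ 437.6 -106.7   21. ] len 174.57963643829376 dir deg -89.88229920660118
drive sleeve mid [ 436.9 -106.    21. ] len 130.91971833683675 dir deg -89.88298863922142
idler mid [ 580.6 -341.8   16. ] len 175.70731243938016 dir deg -93.95210247159959
idler sl mid [ 580.6 -345.1   16. ] len 134.6222029242967 dir deg -94.0809222208853
tray [ 439.3 -352.2   17. ]
top mid [ 488.1 -358.9   17. ] len 122.99250558348224 dir deg -97.88957403089175
bot mid [ 390.6 -345.4   17. ] len 122.36627747907406 dir deg -96.59792855421074
l mid [ 447.1 -291.3   17. ] len 99.84301153875528 dir deg 172.2660725272413
r mid [ 431.6 -413.    17. ] len 97.08508444783733 dir deg 171.88256862926323
rib mid [ 442.  -352.2   27. ] len 63.58648282611136 dir deg -98.68750438018755
jar mid [ 571.4 -110.2   31. ] len 60.2261411067999 dir deg -98.02338437630836
cup [ 509.4 -228.9   18. ] stopper [ 611.3 -227.    20. ]
```

Every length matches within 2–3 mm. The mixer origin is at about (523.5, 222.8), with its +y at -134.7°. Now I move towards the tray (441,-352, rib at -97.6°) by a way that stays outside minimum reach.

Call:
apply_moves --increments '[{"tx":0.311,"ty":-0.365,"tz":0,"rz":-8,"claw":0.03},{"tx":0.311,"ty":-0.365,"tz":0,"rz":-8,"claw":0.03},{"tx":0.311,"ty":-0.365,"tz":0,"rz":-8,"claw":0.03},{"tx":0.311,"ty":-0.365,"tz":0,"rz":-8,"claw":0.03},{"tx":0.311,"ty":-0.365,"tz":0,"rz":-8,"claw":0.03},{"tx":0.311,"ty":-0.365,"tz":0,"rz":-8,"claw":0.03},{"tx":0.311,"ty":-0.365,"tz":0,"rz":-8,"claw":0.03},{"tx":0.311,"ty":-0.365,"tz":0,"rz":-8,"claw":0.03},{"tx":0.311,"ty":-0.365,"tz":0,"rz":-8,"claw":0.03},{"tx":0.311,"ty":-0.365,"tz":0,"rz":-8,"claw":0.03},{"tx":0.311,"ty":-0.365,"tz":0,"rz":-8,"claw":0.03}]'

```text
$.increments[0]: bad value
```

Call:
apply_moves --increments '[{"tx":0.031,"ty":-0.036,"tz":0.0,"rx":0.0,"ry":0.0,"rz":-1.0,"claw":0.03}]'

```text
clock: 0.2
eef_pos: [233.4, 584.2, 200.6]
tool_rot: [3.14, -0.006, 2.736]
force: [0.3, -0.2, 0.3]
width: 73.0
```

Call:
apply_moves --increments '[{"tx":0.28,"ty":-0.329,"tz":0.0,"rx":0.0,"ry":0.0,"rz":-7.0,"claw":0.03},{"tx":0.28,"ty":-0.329,"tz":0.0,"rx":0.0,"ry":0.0,"rz":-7.0,"claw":0.03},{"tx":0.28,"ty":-0.329,"tz":0.0,"rx":0.0,"ry":0.0,"rz":-7.0,"claw":0.03},{"tx":0.28,"ty":-0.329,"tz":0.0,"rx":0.0,"ry":0.0,"rz":-7.0,"claw":0.03},{"tx":0.28,"ty":-0.329,"tz":0.0,"rx":0.0,"ry":0.0,"rz":-7.0,"claw":0.03},{"tx":0.28,"ty":-0.329,"tz":0.0,"rx":0.0,"ry":0.0,"rz":-7.0,"claw":0.03},{"tx":0.28,"ty":-0.329,"tz":0.0,"rx":0.0,"ry":0.0,"rz":-7.0,"claw":0.03},{"tx":0.28,"ty":-0.329,"tz":0.0,"rx":0.0,"ry":0.0,"rz":-7.0,"claw":0.03},{"tx":0.28,"ty":-0.329,"tz":0.0,"rx":0.0,"ry":0.0,"rz":-7.0,"claw":0.03},{"tx":0.28,"ty":-0.329,"tz":0.0,"rx":0.0,"ry":0.0,"rz":-7.0,"claw":0.03}]'

```text
clock: 1.2
eef_pos: [524.0, 244.0, 201.5]
tool_rot: [3.141, 0.004, 2.106]
force: [-0.3, 0.7, 0.1]
width: 30.2
```

Call:
apply_moves --increments '[{"tx":-0.079,"ty":-0.602,"tz":-0.08,"rx":0.0,"ry":0.0,"rz":-7.75,"claw":0.03},{"tx":-0.079,"ty":-0.602,"tz":-0.08,"rx":0.0,"ry":0.0,"rz":-7.75,"claw":0.03},{"tx":-0.079,"ty":-0.602,"tz":-0.08,"rx":0.0,"ry":0.0,"rz":-7.75,"claw":0.03},{"tx":-0.079,"ty":-0.602,"tz":-0.08,"rx":0.0,"ry":0.0,"rz":-7.75,"claw":0.03},{"tx":-0.079,"ty":-0.602,"tz":-0.08,"rx":0.0,"ry":0.0,"rz":-7.75,"claw":0.03},{"tx":-0.079,"ty":-0.602,"tz":-0.08,"rx":0.0,"ry":0.0,"rz":-7.75,"claw":0.03},{"tx":-0.079,"ty":-0.602,"tz":-0.08,"rx":0.0,"ry":0.0,"rz":-7.75,"claw":0.03},{"tx":-0.079,"ty":-0.602,"tz":-0.08,"rx":0.0,"ry":0.0,"rz":-7.75,"claw":0.03},{"tx":-0.079,"ty":-0.602,"tz":-0.08,"rx":0.0,"ry":0.0,"rz":-7.75,"claw":0.03},{"tx":-0.079,"ty":-0.602,"tz":-0.08,"rx":0.0,"ry":0.0,"rz":-7.75,"claw":0.03},{"tx":-0.079,"ty":-0.602,"tz":-0.08,"rx":0.0,"ry":0.0,"rz":-7.75,"claw":0.03},{"tx":-0.079,"ty":-0.602,"tz":-0.08,"rx":0.0,"ry":0.0,"rz":-7.75,"claw":0.03}]'

```text
clock: 2.4
eef_pos: [442.9, -340.0, 122.7]
tool_rot: [-3.141, -0.001, 1.441]
force: [1.2, -0.1, 0.5]
width: 29.6
```

Call:
apply_moves --increments '[{"tx":0.0,"ty":0.0,"tz":0.0,"rx":0.0,"ry":0.0,"rz":0.0,"claw":0.03},{"tx":0.0,"ty":0.0,"tz":0.0,"rx":0.0,"ry":0.0,"rz":0.0,"claw":0.03},{"tx":0.0,"ty":0.0,"tz":0.0,"rx":0.0,"ry":0.0,"rz":0.0,"claw":0.03}]'

```text
clock: 2.7
eef_pos: [443.5, -337.0, 122.9]
tool_rot: [-3.141, -0.002, 1.442]
force: [-0.4, -0.2, -0.6]
width: 30.0
```

Call:
apply_moves --increments '[{"tx":-0.002,"ty":-0.015,"tz":-0.04,"rx":0.0,"ry":0.0,"rz":0.0,"claw":0.03},{"tx":-0.002,"ty":-0.015,"tz":-0.075,"rx":0.0,"ry":0.0,"rz":0.0,"claw":0.03},{"tx":-0.002,"ty":-0.015,"tz":-0.1,"rx":0.0,"ry":0.0,"rz":0.0,"claw":0.03},{"tx":-0.002,"ty":-0.015,"tz":-0.112,"rx":0.0,"ry":0.0,"rz":0.0,"claw":0.03},{"tx":-0.002,"ty":-0.015,"tz":-0.112,"rx":0.0,"ry":0.0,"rz":0.0,"claw":0.03},{"tx":-0.002,"ty":-0.015,"tz":-0.112,"rx":0.0,"ry":0.0,"rz":0.0,"claw":0.0},{"tx":-0.002,"ty":-0.015,"tz":-0.112,"rx":0.0,"ry":0.0,"rz":0.0,"claw":0.0},{"tx":-0.002,"ty":-0.015,"tz":-0.112,"rx":0.0,"ry":0.0,"rz":0.0,"claw":0.0},{"tx":-0.002,"ty":-0.015,"tz":-0.112,"rx":0.0,"ry":0.0,"rz":0.0,"claw":0.0},{"tx":-0.002,"ty":-0.015,"tz":-0.112,"rx":0.0,"ry":0.0,"rz":0.0,"claw":0.0}]'

```text
clock: 3.7
eef_pos: [441.1, -354.6, 11.7]
tool_rot: [3.141, 0.0, 1.439]
force: [-0.5, 0.5, -0.1]
width: -0.4
```

```bash
python3 - <<'E'
from h import *
a=get_image("top");b=get_image("side")
crop("top",a,290,150,80,75,5,"pics/a.png");crop("side",b,240,190,150,90,5,"pics/b.png")
A=cv2.imread("pics/a.png");B=cv2.imread("pics/b.png")
c=np.zeros((600,800,3),np.uint8);A=cv2.resize(A,(400,375));c[:min(375,600),:400]=A
B=cv2.resize(B,None,fx=.53,fy=.53);c[:B.shape[0],400:400+B.shape[1]]=B;cv2.imwrite("pics/ab.png",c[:380])
cv2.imwrite("pics/rawa.png",a[:,:,::-1]);cv2.imwrite("pics/rawb.png",b[:,:,::-1])
print(read_state()["width"],w2pix("side",[441,-354,11]),w2pix("top",[441,-354,11]))
E
```

```text
-0.11620362607753598 [294.08635232 244.21515986] [326.75170557 196.06319879]
```

View pics/ab.png

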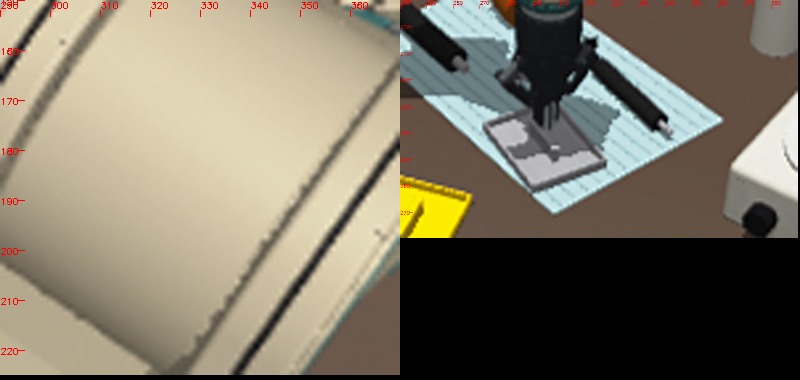

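The composite is too small to judge whether the fingers are on the rib, so I'll enlarge the side view.

```bash
python3 - <<'E'
from h import *
b=cv2.imread("pics/rawb.png")[:,:,::-1];o=cv2.imread("pics/side0raw.png")[:,:,::-1]
crop("side",b,265,215,60,50,7,"pics/b1.png");crop("side",o,265,215,60,50,7,"pics/b2.png")
cv2.imwrite("pics/b12.png",cv2.resize(np.hstack([cv2.imread("pics/b1.png"),cv2.imread("pics/b2.png")]),(800,333)))
E
```

```text
(no output)
```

View pics/b12.png

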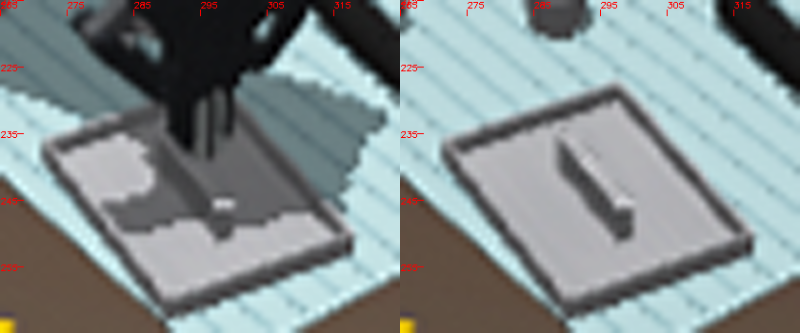

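```bash
python3 - <<'E'
from h import *
for p in([442,-352,27],[446,-322,27],[438,-382,27],[441,-354,11],[441,-354,30],[441,-354,36],[443,-325,11],[509,-229,33],[441,-354,80]):print(p,w2pix("side",p),w2pix("top",p))
print(read_state())
E
```

```text
[442, -352, 27] [294.07239859 239.93227487] [327.2224549  195.01278088]
[446, -322, 27] [289.40587134 234.36537424] [317.87380217 193.76082676]
[438, -382, 27] [298.8877712  245.67673952] [336.57120237 196.26474769]
[441, -354, 11] [294.08635232 244.21515986] [326.75170557 196.06319879]
[441, -354, 30] [294.22438335 239.67662644] [328.06325087 195.18090487]
[441, -354, 36] [294.26840983 238.22901234] [328.4865816  194.89612468]
[443, -325, 11] [289.12847837 239.01344979] [317.85531841 195.43681081]
[509, -229, 33] [287.99397754 211.44182569] [288.85856914 174.04638118]
[441, -354, 80] [294.597872   227.39612175] [331.73386203 192.71163607]
{'clock': 3.8, 'qpos': array([ 0.47302146,  0.79920827,  0.24342855,  1.90046481, -0.3788009 ,
        0.48624906,  0.85119691]), 'qd': array([-0.00027903,  0.00357842, -0.0007725 ,  0.0012101 , -0.00233127,
       -0.00029934,  0.00012599]), 'tau': array([-3.05049133e-02, -5.44484711e+01,  4.61280629e+00, -1.00517052e+01,
        5.45006449e-03, -8.47904976e-04, -3.47574633e-04]), 'eef_pos': array([ 440.92925164, -354.48445039,   11.46610909]), 'tool_rot': array([3.14125183e+00, 1.41771263e-04, 1.43920933e+00]), 'force': array([-0.34715495, -1.03099824, -0.85133317]), 'torque': array([-0.02170043, -0.00045282,  0.01009788]), 'width': -0.11620362607753598}
```

The rib projects exactly where both cameras see it, but the finger tips seem higher than the reported TCP. I'll enlarge with more contrast.

```bash
python3 - <<'E'
from h import *
b=cv2.imread("pics/rawb.png")[:,:,::-1].astype(float)
g=(255*np.clip(b/255,0,1)**.55).astype(np.uint8)
crop("side",g,272,200,46,50,11,"pics/b3.png")
E
```

```text
(no output)
```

View pics/b3.png

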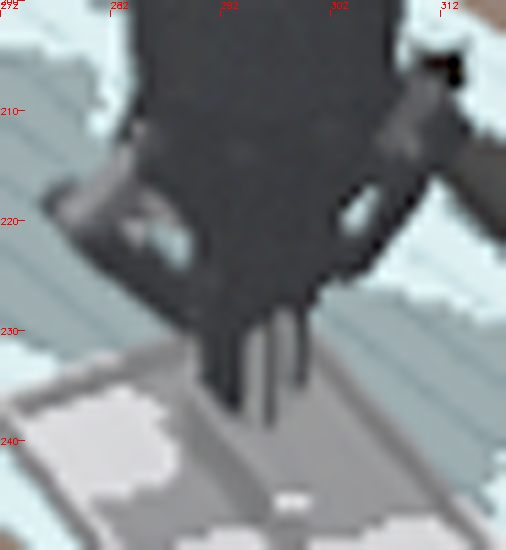

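The fingers are shut, with the tips near (296,239). That means they are either about 20 mm higher than reported or shifted sideways. I'll test by touch: lift, shift 25 mm off the rib, and lower while watching the force.

Call:
apply_moves --increments '[{"tx":0.0,"ty":0.0,"tz":0.03,"rx":0.0,"ry":0.0,"rz":0.0,"claw":0.0},{"tx":-0.025,"ty":0.003,"tz":0.03,"rx":0.0,"ry":0.0,"rz":0.0,"claw":0.0},{"tx":-0.025,"ty":0.003,"tz":0.03,"rx":0.0,"ry":0.0,"rz":0.0,"claw":0.0},{"tx":-0.025,"ty":0.003,"tz":0.02,"rx":0.0,"ry":0.0,"rz":0.0,"claw":0.0},{"tx":-0.025,"ty":0.003,"tz":0.014,"rx":0.0,"ry":0.0,"rz":0.0,"claw":0.0},{"tx":-0.025,"ty":0.003,"tz":0.012,"rx":0.0,"ry":0.0,"rz":0.0,"claw":0.0},{"tx":-0.025,"ty":0.003,"tz":0.012,"rx":0.0,"ry":0.0,"rz":0.0,"claw":0.0}]'

```text
clock: 4.5
eef_pos: [415.8, -351.0, 22.2]
tool_rot: [-3.14, -0.001, 1.44]
force: [0.4, 0.3, 0.7]
width: 0.1
```

Call:
apply_moves --increments '[{"tx":0.0,"ty":0.0,"tz":-0.005,"rx":0.0,"ry":0.0,"rz":0.0,"claw":0.0},{"tx":0.0,"ty":0.0,"tz":-0.01,"rx":0.0,"ry":0.0,"rz":0.0,"claw":0.0},{"tx":0.0,"ty":0.0,"tz":-0.012,"rx":0.0,"ry":0.0,"rz":0.0,"claw":0.0},{"tx":0.0,"ty":0.0,"tz":-0.012,"rx":0.0,"ry":0.0,"rz":0.0,"claw":0.0}]'

```text
clock: 4.9
eef_pos: [415.6, -351.2, 10.8]
tool_rot: [-3.141, -0.0, 1.439]
force: [0.4, 0.6, -0.2]
width: -0.0
```

Call:
apply_moves --increments '[{"tx":0.0,"ty":0.0,"tz":-0.003,"rx":0.0,"ry":0.0,"rz":0.0,"claw":0.0},{"tx":0.0,"ty":0.0,"tz":-0.006,"rx":0.0,"ry":0.0,"rz":0.0,"claw":0.0},{"tx":0.0,"ty":0.0,"tz":-0.007,"rx":0.0,"ry":0.0,"rz":0.0,"claw":0.0},{"tx":0.0,"ty":0.0,"tz":-0.007,"rx":0.0,"ry":0.0,"rz":0.0,"claw":0.0}]'

```text
clock: 5.3
eef_pos: [415.8, -351.3, 4.1]
tool_rot: [-3.141, -0.0, 1.439]
force: [-0.9, -0.5, 0.1]
width: -0.0
```

At a reading of 4.1 there is no contact, though the tray floor is at z 6. So the tips really sit higher than reported. I'll keep feeling downwards to find the offset.

Call:
apply_moves --increments '[{"tx":0.0,"ty":0.0,"tz":-0.004,"rx":0.0,"ry":0.0,"rz":0.0,"claw":0.0},{"tx":0.0,"ty":0.0,"tz":-0.008,"rx":0.0,"ry":0.0,"rz":0.0,"claw":0.0},{"tx":0.0,"ty":0.0,"tz":-0.01,"rx":0.0,"ry":0.0,"rz":0.0,"claw":0.0},{"tx":0.0,"ty":0.0,"tz":-0.01,"rx":0.0,"ry":0.0,"rz":0.0,"claw":0.0}]'

```text
clock: 5.7
eef_pos: [415.6, -351.2, -6.2]
tool_rot: [-3.141, -0.0, 1.439]
force: [0.2, 0.2, -0.1]
width: 0.0
```

Call:
apply_moves --increments '[{"tx":0.0,"ty":0.0,"tz":-0.002,"rx":0.0,"ry":0.0,"rz":0.0,"claw":0.0},{"tx":0.0,"ty":0.0,"tz":-0.004,"rx":0.0,"ry":0.0,"rz":0.0,"claw":0.0},{"tx":0.0,"ty":0.0,"tz":-0.004,"rx":0.0,"ry":0.0,"rz":0.0,"claw":0.0}]'

```text
clock: 6.0
eef_pos: [415.8, -351.3, -10.0]
tool_rot: [-3.141, -0.0, 1.439]
force: [-0.5, 0.6, 0.4]
width: -0.1
```

Call:
apply_moves --increments '[{"tx":0.0,"ty":0.0,"tz":-0.002,"rx":0.0,"ry":0.0,"rz":0.0,"claw":0.0},{"tx":0.0,"ty":0.0,"tz":-0.004,"rx":0.0,"ry":0.0,"rz":0.0,"claw":0.0},{"tx":0.0,"ty":0.0,"tz":-0.004,"rx":0.0,"ry":0.0,"rz":0.0,"claw":0.0}]'

```text
clock: 6.3
eef_pos: [415.7, -351.2, -14.0]
tool_rot: [-3.141, -0.0, 1.439]
force: [0.2, 0.6, -0.3]
width: 0.2
```

Call:
apply_moves --increments '[{"tx":0.0,"ty":0.0,"tz":-0.002,"rx":0.0,"ry":0.0,"rz":0.0,"claw":0.0},{"tx":0.0,"ty":0.0,"tz":-0.003,"rx":0.0,"ry":0.0,"rz":0.0,"claw":0.0},{"tx":0.0,"ty":0.0,"tz":-0.003,"rx":0.0,"ry":0.0,"rz":0.0,"claw":0.0}]'

```text
clock: 6.6
eef_pos: [415.7, -351.3, -16.9]
tool_rot: [-3.141, -0.0, 1.439]
force: [-0.4, 0.2, 0.8]
width: 0.2
```

Call:
apply_moves --increments '[{"tx":0.0,"ty":0.0,"tz":-0.002,"rx":0.0,"ry":0.0,"rz":0.0,"claw":0.0},{"tx":0.0,"ty":0.0,"tz":-0.003,"rx":0.0,"ry":0.0,"rz":0.0,"claw":0.0},{"tx":0.0,"ty":0.0,"tz":-0.003,"rx":0.0,"ry":0.0,"rz":0.0,"claw":0.0}]'

```text
clock: 6.9
eef_pos: [415.7, -351.3, -20.0]
tool_rot: [-3.141, -0.0, 1.439]
force: [0.2, 0.5, 0.3]
width: 0.1
```

```bash
python3 - <<'E'
from h import *
b=get_image("side").astype(float)
g=(255*np.clip(b/255,0,1)**.55).astype(np.uint8)
crop("side",g,262,200,60,55,9,"pics/b4.png")
s=read_state();print(s["eef_pos"],s["force"],s["width"],w2pix("side",s["eef_pos"]),w2pix("side",[416,-351,6]))
E
```

```text
[ 415.80381712 -351.37517173  -19.86087056] [ 0.78342234 -0.60809354 -0.30280456] 0.09047529993090046 [287.04302458 254.05844851] [287.13704309 247.91228347]
```

View pics/b4.png

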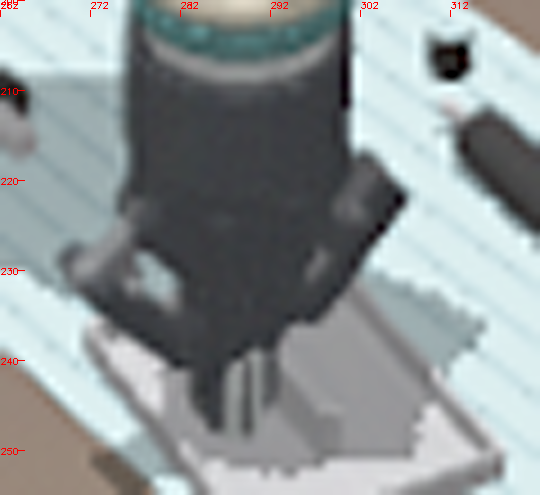

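The tips now show at about (288,248), right at the tray floor (predicted (287.1,247.9)). So the reported z is about 25 mm too low. I'll confirm by touch.

Call:
apply_moves --increments '[{"tx":0.0,"ty":0.0,"tz":-0.001,"rx":0.0,"ry":0.0,"rz":0.0,"claw":0.0},{"tx":0.0,"ty":0.0,"tz":-0.002,"rx":0.0,"ry":0.0,"rz":0.0,"claw":0.0},{"tx":0.0,"ty":0.0,"tz":-0.002,"rx":0.0,"ry":0.0,"rz":0.0,"claw":0.0}]'

```text
clock: 7.25
eef_pos: [415.8, -351.3, -21.9]
tool_rot: [-3.141, -0.0, 1.439]
force: [-1.0, 1.1, -0.9]
width: -0.2
```

Call:
apply_moves --increments '[{"tx":0.0,"ty":0.0,"tz":-0.001,"rx":0.0,"ry":0.0,"rz":0.0,"claw":0.0},{"tx":0.0,"ty":0.0,"tz":-0.002,"rx":0.0,"ry":0.0,"rz":0.0,"claw":0.0},{"tx":0.0,"ty":0.0,"tz":-0.002,"rx":0.0,"ry":0.0,"rz":0.0,"claw":0.0}]'

```text
clock: 7.55
eef_pos: [415.9, -351.4, -23.6]
tool_rot: [3.141, -0.0, 1.439]
force: [-0.9, -0.0, 3.2]
width: -0.0
```

Contact comes at a reading of -23.6 on a floor at z 6, so true tip z = reading + 29. That explains the first miss, which closed above the rib. Now I grip the rib at the corrected height.

Call:
apply_moves --increments '[{"tx":0.0,"ty":0.0,"tz":0.04,"rx":0.0,"ry":0.0,"rz":0.0,"claw":0.03},{"tx":0.025,"ty":0.0,"tz":0.045,"rx":0.0,"ry":0.0,"rz":0.0,"claw":0.03},{"tx":0.025,"ty":0.0,"tz":0.045,"rx":0.0,"ry":0.0,"rz":0.0,"claw":0.03},{"tx":0.025,"ty":0.0,"tz":0.03,"rx":0.0,"ry":0.0,"rz":0.0,"claw":0.03},{"tx":0.025,"ty":0.0,"tz":0.015,"rx":0.0,"ry":0.0,"rz":0.0,"claw":0.03},{"tx":0.025,"ty":0.0,"tz":0.005,"rx":0.0,"ry":0.0,"rz":0.0,"claw":0.03},{"tx":0.025,"ty":0.0,"tz":0.003,"rx":0.0,"ry":0.0,"rz":0.0,"claw":0.03},{"tx":0.025,"ty":0.0,"tz":0.003,"rx":0.0,"ry":0.0,"rz":0.0,"claw":0.0},{"tx":0.025,"ty":0.0,"tz":0.003,"rx":0.0,"ry":0.0,"rz":0.0,"claw":0.0},{"tx":0.025,"ty":0.0,"tz":0.003,"rx":0.0,"ry":0.0,"rz":0.0,"claw":0.0},{"tx":0.025,"ty":0.0,"tz":0.003,"rx":0.0,"ry":0.0,"rz":0.0,"claw":0.0},{"tx":0.025,"ty":0.0,"tz":0.003,"rx":0.0,"ry":0.0,"rz":0.0,"claw":0.0}]'

```text
clock: 8.75
eef_pos: [441.0, -351.4, -20.6]
tool_rot: [3.141, 0.0, 1.439]
force: [-0.6, 0.3, -1.3]
width: 6.3
```

The grip holds at width 6.3. Now I lift and carry the tray to the mixer.

Call:
apply_moves --increments '[{"tx":0.0,"ty":0.0,"tz":0.02,"rx":0.0,"ry":0.0,"rz":0.0,"claw":0.0},{"tx":0.0,"ty":0.0,"tz":0.05,"rx":0.0,"ry":0.0,"rz":0.0,"claw":0.0},{"tx":0.0,"ty":0.0,"tz":0.09,"rx":0.0,"ry":0.0,"rz":0.0,"claw":0.0},{"tx":0.005,"ty":0.02,"tz":0.12,"rx":0.0,"ry":0.0,"rz":0.0,"claw":0.0},{"tx":0.01,"ty":0.05,"tz":0.13,"rx":0.0,"ry":0.0,"rz":-0.5,"claw":0.0},{"tx":0.015,"ty":0.09,"tz":0.13,"rx":0.0,"ry":0.0,"rz":-1.0,"claw":0.0},{"tx":0.02,"ty":0.13,"tz":0.13,"rx":0.0,"ry":0.0,"rz":-1.5,"claw":0.0},{"tx":0.025,"ty":0.17,"tz":0.13,"rx":0.0,"ry":0.0,"rz":-2.0,"claw":0.0},{"tx":0.03,"ty":0.21,"tz":0.13,"rx":0.0,"ry":0.0,"rz":-2.5,"claw":0.0},{"tx":0.035,"ty":0.25,"tz":0.13,"rx":0.0,"ry":0.0,"rz":-3.0,"claw":0.0},{"tx":0.04,"ty":0.29,"tz":0.13,"rx":0.0,"ry":0.0,"rz":-3.7,"claw":0.0},{"tx":0.045,"ty":0.33,"tz":0.13,"rx":0.0,"ry":0.0,"rz":-4.43,"claw":0.0}]'

```text
clock: 9.95
eef_pos: [485.9, -19.6, 109.5]
tool_rot: [3.141, -0.001, 1.05]
force: [1.2, -0.1, -2.2]
width: 6.4
```

Call:
apply_moves --increments '[{"tx":0.01,"ty":0.04,"tz":0.0,"rx":0.0,"ry":0.0,"rz":-0.6,"claw":0.0},{"tx":0.016,"ty":0.08,"tz":0.0,"rx":0.0,"ry":0.0,"rz":-1.2,"claw":0.0},{"tx":0.022,"ty":0.12,"tz":0.0,"rx":0.0,"ry":0.0,"rz":-1.8,"claw":0.0},{"tx":0.028,"ty":0.16,"tz":0.0,"rx":0.0,"ry":0.0,"rz":-2.4,"claw":0.0},{"tx":0.033,"ty":0.2,"tz":0.0,"rx":0.0,"ry":0.0,"rz":-3.0,"claw":0.0},{"tx":0.0375,"ty":0.23,"tz":0.0,"rx":0.0,"ry":0.0,"rz":-3.0,"claw":0.0},{"tx":0.0375,"ty":0.244,"tz":0.0,"rx":0.0,"ry":0.0,"rz":-3.0,"claw":0.0},{"tx":0.0375,"ty":0.244,"tz":0.0,"rx":0.0,"ry":0.0,"rz":-3.0,"claw":0.0},{"tx":0.0375,"ty":0.244,"tz":0.0,"rx":0.0,"ry":0.0,"rz":-3.0,"claw":0.0}]'

```text
clock: 10.85
eef_pos: [523.1, 220.7, 109.3]
tool_rot: [3.141, 0.001, 0.79]
force: [0.4, -1.8, -2.7]
width: 6.8
```

```bash
python3 - <<'E'
from h import *
b=get_image("side").astype(float);a=get_image("top").astype(float)
f=lambda b:(255*np.clip(b/255,0,1)**.6).astype(np.uint8)
crop("side",f(b),175,100,100,90,4,"pics/c1.png");crop("top",f(a),105,130,100,90,4,"pics/c2.png")
cv2.imwrite("pics/c.png",np.hstack([cv2.imread("pics/c1.png"),cv2.imread("pics/c2.png")]))
s=read_state();p=s["eef_pos"];print(p,s["tool_rot"],s["width"],[np.round(w2pix(n,p+[0,0,29]),1) for n in("side","top")])
y=np.radians(-134.7);Y=np.array([np.cos(y),np.sin(y),0]);X=np.array([np.cos(y+np.pi/2),np.sin(y+np.pi/2),0])
for z in(p[2]+29-5.5+14,):
  for sx,sy in((1,1),(1,-1),(-1,-1),(-1,1)):
    q=np.array([p[0],p[1],z])+sx*50*X+sy*63*Y;print(sx,sy,w2pix("side",q),w2pix("top",q))
E
```

```text
[523.44203878 219.93660115 109.51338506] [3.14079365e+00 7.60775679e-04 7.87522416e-01] 6.413806141549976 [array([223.8, 132.3]), array([138.3, 161. ])]
1 1 [232.11630607 138.92797845] [165.26383717 163.33252907]
1 -1 [239.65393976 124.11366357] [135.50428667 133.51755087]
-1 -1 [215.80603875 122.43066305] [109.55924349 157.15932624]
-1 1 [206.97566388 136.99964128] [139.38120377 187.63247715]
```

View pics/c.png

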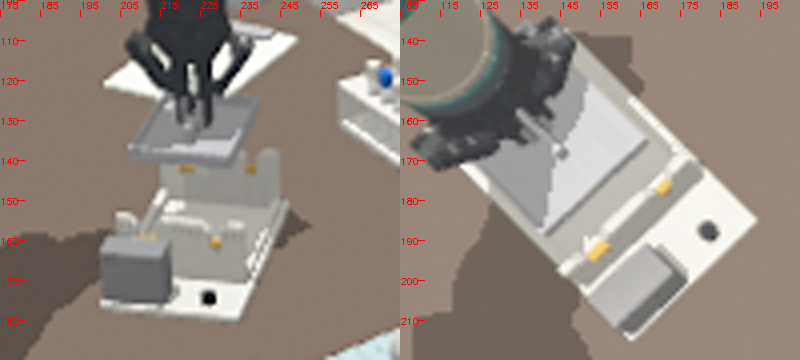

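Both views show the tray held level over the bay. Its corners in the top view are near (165.8,165) and (140.8,188.3), about 4 mm toward the motor from nominal. The tool also stands 3 mm short in y, so I correct both and lower.

Call:
apply_moves --increments '[{"tx":0.003,"ty":0.0055,"tz":-0.01,"rx":0.0,"ry":0.0,"rz":0.0,"claw":0.0},{"tx":0.003,"ty":0.0055,"tz":-0.03,"rx":0.0,"ry":0.0,"rz":0.0,"claw":0.0},{"tx":0.003,"ty":0.0055,"tz":-0.06,"rx":0.0,"ry":0.0,"rz":0.0,"claw":0.0},{"tx":0.003,"ty":0.0055,"tz":-0.085,"rx":0.0,"ry":0.0,"rz":0.0,"claw":0.0},{"tx":0.003,"ty":0.0055,"tz":-0.1,"rx":0.0,"ry":0.0,"rz":0.0,"claw":0.0},{"tx":0.003,"ty":0.0055,"tz":-0.104,"rx":0.0,"ry":0.0,"rz":0.0,"claw":0.0},{"tx":0.003,"ty":0.0055,"tz":-0.104,"rx":0.0,"ry":0.0,"rz":0.0,"claw":0.0}]'

```text
clock: 11.65
eef_pos: [526.6, 227.6, 5.0]
tool_rot: [3.142, 0.0, 0.79]
force: [0.4, -0.5, -1.2]
width: 6.3
```

Call:
apply_moves --increments '[{"tx":0.0,"ty":0.0,"tz":-0.006,"rx":0.0,"ry":0.0,"rz":0.0,"claw":0.0},{"tx":0.0,"ty":0.0,"tz":-0.012,"rx":0.0,"ry":0.0,"rz":0.0,"claw":0.0},{"tx":0.0,"ty":0.0,"tz":-0.015,"rx":0.0,"ry":0.0,"rz":0.0,"claw":0.0},{"tx":0.0,"ty":0.0,"tz":-0.017,"rx":0.0,"ry":0.0,"rz":0.0,"claw":0.0},{"tx":0.0,"ty":0.0,"tz":-0.017,"rx":0.0,"ry":0.0,"rz":0.0,"claw":0.0}]'

```text
clock: 12.15
eef_pos: [526.3, 228.1, -11.9]
tool_rot: [-3.142, 0.0, 0.791]
force: [0.5, -0.1, -1.7]
width: 6.6
```

Call:
apply_moves --increments '[{"tx":0.0,"ty":0.0,"tz":-0.0015,"rx":0.0,"ry":0.0,"rz":0.0,"claw":0.0},{"tx":0.0,"ty":0.0,"tz":-0.0015,"rx":0.0,"ry":0.0,"rz":0.0,"claw":0.03},{"tx":0.0,"ty":0.0,"tz":-0.0015,"rx":0.0,"ry":0.0,"rz":0.0,"claw":0.03},{"tx":0.0,"ty":0.0,"tz":-0.0015,"rx":0.0,"ry":0.0,"rz":0.0,"claw":0.03},{"tx":0.0,"ty":0.0,"tz":-0.0015,"rx":0.0,"ry":0.0,"rz":0.0,"claw":0.03},{"tx":0.0,"ty":0.0,"tz":0.03,"rx":0.0,"ry":0.0,"rz":0.0,"claw":0.03},{"tx":0.0,"ty":0.0,"tz":0.07,"rx":0.0,"ry":0.0,"rz":0.0,"claw":0.03},{"tx":0.0,"ty":0.0,"tz":0.11,"rx":0.0,"ry":0.0,"rz":0.0,"claw":0.05},{"tx":-0.005,"ty":-0.04,"tz":0.13,"rx":0.0,"ry":0.0,"rz":1.0,"claw":0.06},{"tx":-0.01,"ty":-0.09,"tz":0.13,"rx":0.0,"ry":0.0,"rz":2.0,"claw":0.06},{"tx":-0.02,"ty":-0.14,"tz":0.13,"rx":0.0,"ry":0.0,"rz":3.0,"claw":0.06},{"tx":-0.03,"ty":-0.19,"tz":0.13,"rx":0.0,"ry":0.0,"rz":4.0,"claw":0.06}]'

```text
clock: 13.35
eef_pos: [496.5, 38.7, 118.7]
tool_rot: [3.14, -0.0, 1.144]
force: [-0.2, 0.1, 0.0]
width: 59.6
```

Call:
apply_moves --increments '[{"tx":-0.02,"ty":-0.05,"tz":0.0,"rx":0.0,"ry":0.0,"rz":1.5,"claw":0.06},{"tx":-0.04,"ty":-0.1,"tz":-0.02,"rx":0.0,"ry":0.0,"rz":3.0,"claw":0.06},{"tx":-0.055,"ty":-0.13,"tz":-0.04,"rx":0.0,"ry":0.0,"rz":4.5,"claw":0.06},{"tx":-0.059,"ty":-0.142,"tz":-0.05,"rx":0.0,"ry":0.0,"rz":4.93,"claw":0.06},{"tx":-0.059,"ty":-0.142,"tz":-0.05,"rx":0.0,"ry":0.0,"rz":4.93,"claw":0.06},{"tx":-0.059,"ty":-0.142,"tz":-0.05,"rx":0.0,"ry":0.0,"rz":4.93,"claw":0.06}]'

```text
clock: 13.95
eef_pos: [438.4, -101.3, 68.5]
tool_rot: [3.141, -0.001, 1.569]
force: [0.1, 0.3, -1.0]
width: 60.1
```

```bash
python3 - <<'E'
from h import *
b=get_image("side").astype(float);a=get_image("top").astype(float)
f=lambda b:(255*np.clip(b/255,0,1)**.7).astype(np.uint8)
crop("side",f(b),215,150,100,90,4,"pics/c1.png");crop("top",f(a),105,130,100,90,4,"pics/c2.png")
cv2.imwrite("pics/d.png",np.hstack([cv2.imread("pics/c1.png"),cv2.imread("pics/c2.png")]))
s=read_state();p=s["eef_pos"];print(p,s["tool_rot"],s["width"],w2pix("side",p+[0,0,29+7]),w2pix("side",[437.3,-106.5,21]))
y=np.radians(-134.7);Y=np.array([np.cos(y),np.sin(y),0]);X=np.array([np.cos(y+np.pi/2),np.sin(y+np.pi/2),0])
for sx,sy in((1,1),(1,-1),(-1,-1),(-1,1)):print(sx,sy,w2pix("top",np.array([523.5,222.8,24])+sx*50*X+sy*63*Y))
E
```

```text
[ 439.05507227 -100.26455225   68.76364475] [ 3.14008392e+00 -3.38444856e-04  1.57216566e+00] 59.6315886445989 [249.58061473 183.27642436] [250.89934977 203.89807935]
1 1 [173.30058505 172.50744438]
1 -1 [146.62258853 145.76800322]
-1 -1 [123.59116176 167.00271185]
-1 1 [150.32145245 194.26860583]
```

View pics/d.png

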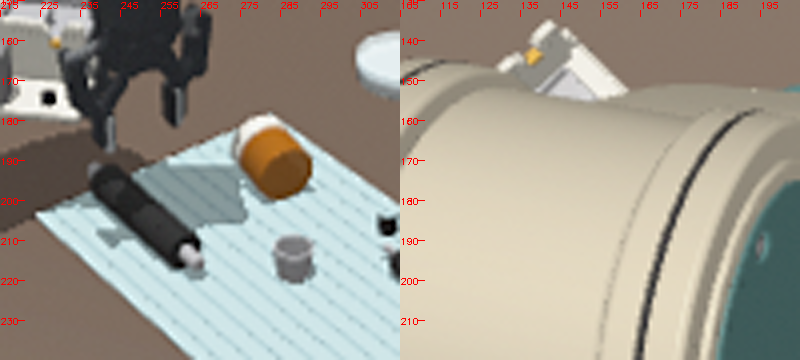

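The tray is in the bay. The fingers straddle the drive roller: finger midpoint at about (250.8,184), directly above the roller at (250.9,204). I descend and grip.

Call:
apply_moves --increments '[{"tx":-0.003,"ty":-0.002,"tz":-0.03,"rx":0.0,"ry":0.0,"rz":0.0,"claw":0.06},{"tx":-0.003,"ty":-0.002,"tz":-0.06,"rx":0.0,"ry":0.0,"rz":0.0,"claw":0.06},{"tx":-0.003,"ty":-0.002,"tz":-0.08,"rx":0.0,"ry":0.0,"rz":0.0,"claw":0.06},{"tx":-0.003,"ty":-0.002,"tz":-0.09,"rx":0.0,"ry":0.0,"rz":0.0,"claw":0.06},{"tx":-0.003,"ty":-0.002,"tz":-0.093,"rx":0.0,"ry":0.0,"rz":0.0,"claw":0.06},{"tx":-0.003,"ty":-0.002,"tz":-0.093,"rx":0.0,"ry":0.0,"rz":0.0,"claw":0.06}]'

```text
clock: 14.65
eef_pos: [435.6, -101.9, -25.3]
tool_rot: [-3.141, 0.0, 1.573]
force: [0.2, -0.0, 0.1]
width: 60.1
```

Call:
apply_moves --increments '[{"tx":0.0,"ty":0.0,"tz":0.0,"rx":0.0,"ry":0.0,"rz":0.0,"claw":0.045},{"tx":0.0,"ty":0.0,"tz":0.0,"rx":0.0,"ry":0.0,"rz":0.0,"claw":0.04},{"tx":0.0,"ty":0.0,"tz":0.0,"rx":0.0,"ry":0.0,"rz":0.0,"claw":0.02},{"tx":0.0,"ty":0.0,"tz":0.0,"rx":0.0,"ry":0.0,"rz":0.0,"claw":0.02},{"tx":0.0,"ty":0.0,"tz":0.0,"rx":0.0,"ry":0.0,"rz":0.0,"claw":0.02},{"tx":0.0,"ty":0.0,"tz":0.0,"rx":0.0,"ry":0.0,"rz":0.0,"claw":0.02}]'

```text
clock: 15.25
eef_pos: [436.0, -103.2, -23.8]
tool_rot: [3.139, -0.001, 1.571]
force: [-0.3, 1.6, 5.1]
width: 34.1
```

Call:
apply_moves --increments '[{"tx":0.0,"ty":0.0,"tz":0.015,"rx":0.0,"ry":0.0,"rz":0.0,"claw":0.02},{"tx":0.0,"ty":0.0,"tz":0.05,"rx":0.0,"ry":0.0,"rz":0.0,"claw":0.02},{"tx":0.0,"ty":0.01,"tz":0.09,"rx":0.0,"ry":0.0,"rz":-0.5,"claw":0.02},{"tx":0.01,"ty":0.05,"tz":0.12,"rx":0.0,"ry":0.0,"rz":-1.5,"claw":0.02},{"tx":0.02,"ty":0.09,"tz":0.13,"rx":0.0,"ry":0.0,"rz":-2.7,"claw":0.02},{"tx":0.025,"ty":0.13,"tz":0.13,"rx":0.0,"ry":0.0,"rz":-3.9,"claw":0.02},{"tx":0.03,"ty":0.17,"tz":0.13,"rx":0.0,"ry":0.0,"rz":-5.1,"claw":0.02},{"tx":0.04,"ty":0.22,"tz":0.13,"rx":0.0,"ry":0.0,"rz":-6.3,"claw":0.02},{"tx":0.05,"ty":0.27,"tz":0.13,"rx":0.0,"ry":0.0,"rz":-7.5,"claw":0.02},{"tx":0.058,"ty":0.31,"tz":0.13,"rx":0.0,"ry":0.0,"rz":-8.5,"claw":0.02},{"tx":0.063,"ty":0.335,"tz":0.13,"rx":0.0,"ry":0.0,"rz":-8.94,"claw":0.02},{"tx":0.065,"ty":0.35,"tz":0.13,"rx":0.0,"ry":0.0,"rz":-8.94,"claw":0.02}]'

```text
clock: 16.45
eef_pos: [498.9, 249.6, 104.5]
tool_rot: [-3.14, 0.001, 0.794]
force: [0.3, -0.5, -2.3]
width: 34.5
```

Call:
apply_moves --increments '[{"tx":0.0,"ty":0.0,"tz":-0.02,"rx":0.0,"ry":0.0,"rz":0.0,"claw":0.02},{"tx":0.0,"ty":0.0,"tz":-0.04,"rx":0.0,"ry":0.0,"rz":0.0,"claw":0.02},{"tx":0.0,"ty":0.0,"tz":-0.045,"rx":0.0,"ry":0.0,"rz":0.0,"claw":0.02},{"tx":0.0,"ty":0.0,"tz":-0.045,"rx":0.0,"ry":0.0,"rz":0.0,"claw":0.02},{"tx":0.0,"ty":0.0,"tz":-0.045,"rx":0.0,"ry":0.0,"rz":0.0,"claw":0.02}]'

```text
clock: 16.95
eef_pos: [500.2, 246.0, 60.9]
tool_rot: [3.141, -0.001, 0.789]
force: [0.4, 0.0, -3.9]
width: 34.3
```

```bash
cat >look.py <<'E'
from h import *
import sys
out,zoff,h=sys.argv[1],float(sys.argv[2]),float(sys.argv[3])
b=get_image("side").astype(float);a=get_image("top").astype(float)
f=lambda b:(255*np.clip(b/255,0,1)**.6).astype(np.uint8)
crop("side",f(b),190,110,66,80,6,"pics/c1.png");crop("top",f(a),110,130,67,80,6,"pics/c2.png")
cv2.imwrite(out,np.hstack([cv2.imread("pics/c1.png"),cv2.imread("pics/c2.png")]))
s=read_state();p=s["eef_pos"];print(p,s["tool_rot"],s["width"])
y=s["tool_rot"][2]+np.pi;Y=np.array([np.cos(y),np.sin(y),0])
for d in(-h,h):
    q=p+[0,0,zoff]+d*Y;print(d,q,w2pix("side",q),w2pix("top",q))
E
python3 look.py pics/e.png 45.5 87
```

```text
[500.44307376 246.25361425  61.20060703] [ 3.14113233e+00 -1.43920641e-03  7.89599849e-01] 34.292528131209444
-87.0 [561.70234097 308.02984092 106.70060703] [221.77720683 128.58453413] [112.69926702 151.06379217]
87.0 [439.18380655 184.47738759 106.70060703] [210.03303482 149.14934622] [152.30859023 191.47847197]
```

View pics/e.png

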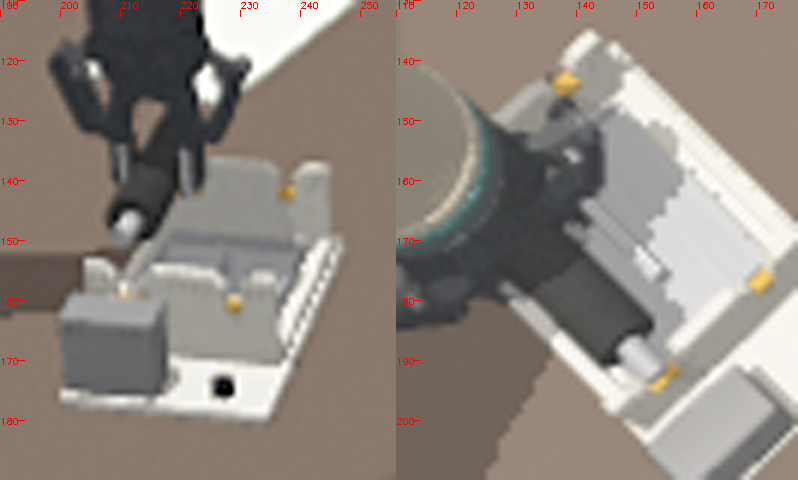

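Top view: the motor-side axle end is at (152.7,191.2), against (152.3,191.5) predicted. The roller is where it should be, about 3 mm short across the slot. I correct that and lower it.

Call:
apply_moves --increments '[{"tx":-0.002,"ty":0.002,"tz":-0.008,"rx":0.0,"ry":0.0,"rz":0.0,"claw":0.02},{"tx":-0.002,"ty":0.002,"tz":-0.018,"rx":0.0,"ry":0.0,"rz":0.0,"claw":0.02},{"tx":-0.002,"ty":0.002,"tz":-0.025,"rx":0.0,"ry":0.0,"rz":0.0,"claw":0.02},{"tx":-0.002,"ty":0.002,"tz":-0.03,"rx":0.0,"ry":0.0,"rz":0.0,"claw":0.02},{"tx":-0.002,"ty":0.002,"tz":-0.034,"rx":0.0,"ry":0.0,"rz":0.0,"claw":0.02},{"tx":-0.002,"ty":0.002,"tz":-0.034,"rx":0.0,"ry":0.0,"rz":0.0,"claw":0.02}]'

```text
clock: 17.65
eef_pos: [497.5, 248.1, 25.6]
tool_rot: [-3.141, 0.001, 0.79]
force: [0.3, 0.1, -2.3]
width: 34.3
```

Call:
apply_moves --increments '[{"tx":0.0,"ty":0.0,"tz":-0.004,"rx":0.0,"ry":0.0,"rz":0.0,"claw":0.02},{"tx":0.0,"ty":0.0,"tz":-0.008,"rx":0.0,"ry":0.0,"rz":0.0,"claw":0.02},{"tx":0.0,"ty":0.0,"tz":-0.01,"rx":0.0,"ry":0.0,"rz":0.0,"claw":0.02},{"tx":0.0,"ty":0.0,"tz":-0.011,"rx":0.0,"ry":0.0,"rz":0.0,"claw":0.02},{"tx":0.0,"ty":0.0,"tz":-0.011,"rx":0.0,"ry":0.0,"rz":0.0,"claw":0.02}]'

```text
clock: 18.15
eef_pos: [497.7, 248.3, 15.3]
tool_rot: [-3.141, -0.0, 0.79]
force: [-0.0, 0.5, -2.5]
width: 34.3
```

Call:
apply_moves --increments '[{"tx":0.0,"ty":0.0,"tz":-0.001,"rx":0.0,"ry":0.0,"rz":0.0,"claw":0.02},{"tx":0.0,"ty":0.0,"tz":-0.001,"rx":0.0,"ry":0.0,"rz":0.0,"claw":0.046},{"tx":0.0,"ty":0.0,"tz":-0.001,"rx":0.0,"ry":0.0,"rz":0.0,"claw":0.046},{"tx":0.0,"ty":0.0,"tz":-0.001,"rx":0.0,"ry":0.0,"rz":0.0,"claw":0.046},{"tx":0.0,"ty":0.0,"tz":-0.001,"rx":0.0,"ry":0.0,"rz":0.0,"claw":0.046},{"tx":0.0,"ty":0.0,"tz":0.02,"rx":0.0,"ry":0.0,"rz":0.0,"claw":0.046},{"tx":0.0,"ty":0.0,"tz":0.06,"rx":0.0,"ry":0.0,"rz":0.0,"claw":0.046},{"tx":0.0,"ty":0.0,"tz":0.1,"rx":0.0,"ry":0.0,"rz":0.0,"claw":0.046},{"tx":0.01,"ty":-0.04,"tz":0.11,"rx":0.0,"ry":0.0,"rz":0.0,"claw":0.046},{"tx":0.015,"ty":-0.09,"tz":0.11,"rx":0.0,"ry":0.0,"rz":0.5,"claw":0.046},{"tx":0.02,"ty":-0.14,"tz":0.11,"rx":0.0,"ry":0.0,"rz":1.0,"claw":0.046},{"tx":0.025,"ty":-0.19,"tz":0.11,"rx":0.0,"ry":0.0,"rz":1.5,"claw":0.046}]'

```text
clock: 19.35
eef_pos: [522.8, 57.5, 125.4]
tool_rot: [3.141, -0.0, 0.924]
force: [1.4, -0.6, 0.1]
width: 46.2
```

Call:
apply_moves --increments '[{"tx":0.006,"ty":-0.04,"tz":0.0,"rx":0.0,"ry":0.0,"rz":0.6,"claw":0.046},{"tx":0.012,"ty":-0.085,"tz":0.0,"rx":0.0,"ry":0.0,"rz":1.3,"claw":0.046},{"tx":0.018,"ty":-0.13,"tz":0.0,"rx":0.0,"ry":0.0,"rz":2.1,"claw":0.046},{"tx":0.024,"ty":-0.175,"tz":0.0,"rx":0.0,"ry":0.0,"rz":2.9,"claw":0.046},{"tx":0.03,"ty":-0.22,"tz":0.0,"rx":0.0,"ry":0.0,"rz":3.7,"claw":0.046},{"tx":0.036,"ty":-0.265,"tz":0.0,"rx":0.0,"ry":0.0,"rz":4.5,"claw":0.046},{"tx":0.042,"ty":-0.31,"tz":0.0,"rx":0.0,"ry":0.0,"rz":5.3,"claw":0.046},{"tx":0.05,"ty":-0.35,"tz":-0.02,"rx":0.0,"ry":0.0,"rz":6.1,"claw":0.046},{"tx":0.056,"ty":-0.385,"tz":-0.045,"rx":0.0,"ry":0.0,"rz":6.62,"claw":0.046},{"tx":0.056,"ty":-0.399,"tz":-0.065,"rx":0.0,"ry":0.0,"rz":6.62,"claw":0.046},{"tx":0.056,"ty":-0.399,"tz":-0.065,"rx":0.0,"ry":0.0,"rz":6.62,"claw":0.046},{"tx":0.056,"ty":-0.399,"tz":-0.065,"rx":0.0,"ry":0.0,"rz":6.62,"claw":0.046}]'

```text
clock: 20.55
eef_pos: [578.3, -339.4, 60.0]
tool_rot: [-3.141, -0.001, 1.498]
force: [-0.1, 1.0, 0.1]
width: 45.9
```

```bash
python3 - <<'E'
from h import *
b=get_image("side").astype(float);a=get_image("top").astype(float)
f=lambda b:(255*np.clip(b/255,0,1)**.6).astype(np.uint8)
crop("side",f(b),285,170,80,80,5,"pics/c1.png");crop("top",f(a),105,130,80,80,5,"pics/c2.png")
cv2.imwrite("pics/f.png",np.hstack([cv2.imread("pics/c1.png"),cv2.imread("pics/c2.png")]))
s=read_state();p=s["eef_pos"];print(p,s["tool_rot"],s["width"],w2pix("side",p+[0,0,29+5.5]),w2pix("side",[580.6,-343.5,16]))
for q in([498.5-61.2,247.5-61.8,60],[498.5+61.2,247.5+61.8,60]):print(w2pix("top",q))
E
```

```text
[ 579.72799473 -338.58832229   61.24338377] [ 3.14033667e+00 -4.69029196e-04  1.50027948e+00] 46.251849871788735 [326.27409499 205.31792617] [325.91943093 225.21915478]
[155.97695036 194.52771792]
[117.94758709 155.79022285]
```

View pics/f.png

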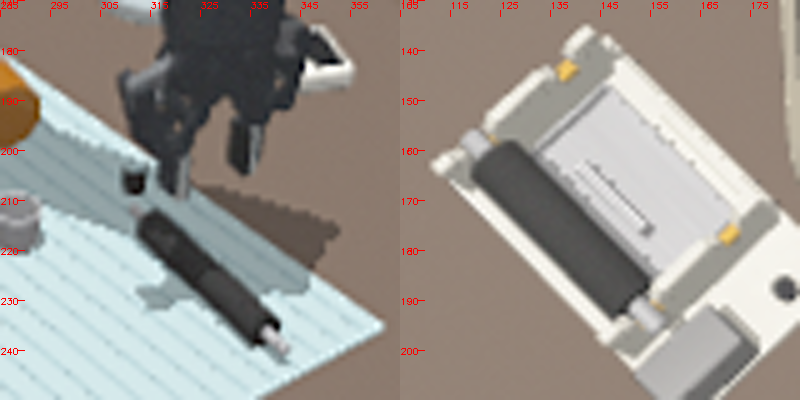

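The drive roller is seated (axle ends at (156,194.4) and about (118,156), as predicted) and the tray is home. The idler lies centred under the fingers, so I descend and grip.

Call:
apply_moves --increments '[{"tx":0.0,"ty":0.0,"tz":-0.03,"rx":0.0,"ry":0.0,"rz":0.0,"claw":0.046},{"tx":0.0,"ty":0.0,"tz":-0.06,"rx":0.0,"ry":0.0,"rz":0.0,"claw":0.046},{"tx":0.0,"ty":0.0,"tz":-0.078,"rx":0.0,"ry":0.0,"rz":0.0,"claw":0.046},{"tx":0.0,"ty":0.0,"tz":-0.086,"rx":0.0,"ry":0.0,"rz":0.0,"claw":0.046},{"tx":0.0,"ty":0.0,"tz":-0.086,"rx":0.0,"ry":0.0,"rz":0.0,"claw":0.046},{"tx":0.0,"ty":0.0,"tz":-0.086,"rx":0.0,"ry":0.0,"rz":0.0,"claw":0.035},{"tx":0.0,"ty":0.0,"tz":-0.086,"rx":0.0,"ry":0.0,"rz":0.0,"claw":0.03},{"tx":0.0,"ty":0.0,"tz":-0.086,"rx":0.0,"ry":0.0,"rz":0.0,"claw":0.01},{"tx":0.0,"ty":0.0,"tz":-0.086,"rx":0.0,"ry":0.0,"rz":0.0,"claw":0.01},{"tx":0.0,"ty":0.0,"tz":-0.086,"rx":0.0,"ry":0.0,"rz":0.0,"claw":0.01},{"tx":0.0,"ty":0.0,"tz":-0.086,"rx":0.0,"ry":0.0,"rz":0.0,"claw":0.01}]'

```text
clock: 21.75
eef_pos: [579.8, -340.8, -24.1]
tool_rot: [3.139, 0.001, 1.499]
force: [0.1, 0.8, 5.4]
width: 23.5
```

Call:
apply_moves --increments '[{"tx":0.0,"ty":0.0,"tz":0.015,"rx":0.0,"ry":0.0,"rz":0.0,"claw":0.01},{"tx":0.0,"ty":0.0,"tz":0.05,"rx":0.0,"ry":0.0,"rz":0.0,"claw":0.01},{"tx":0.0,"ty":0.0,"tz":0.09,"rx":0.0,"ry":0.0,"rz":0.0,"claw":0.01},{"tx":0.0,"ty":0.02,"tz":0.12,"rx":0.0,"ry":0.0,"rz":-0.4,"claw":0.01},{"tx":-0.002,"ty":0.05,"tz":0.13,"rx":0.0,"ry":0.0,"rz":-0.8,"claw":0.01},{"tx":-0.004,"ty":0.09,"tz":0.13,"rx":0.0,"ry":0.0,"rz":-1.5,"claw":0.01},{"tx":-0.006,"ty":0.13,"tz":0.13,"rx":0.0,"ry":0.0,"rz":-2.1,"claw":0.01},{"tx":-0.008,"ty":0.17,"tz":0.13,"rx":0.0,"ry":0.0,"rz":-2.7,"claw":0.01},{"tx":-0.01,"ty":0.21,"tz":0.13,"rx":0.0,"ry":0.0,"rz":-3.3,"claw":0.01},{"tx":-0.013,"ty":0.25,"tz":0.13,"rx":0.0,"ry":0.0,"rz":-3.9,"claw":0.01},{"tx":-0.015,"ty":0.29,"tz":0.13,"rx":0.0,"ry":0.0,"rz":-4.5,"claw":0.01},{"tx":-0.018,"ty":0.33,"tz":0.13,"rx":0.0,"ry":0.0,"rz":-5.12,"claw":0.01}]'

```text
clock: 22.95
eef_pos: [560.4, -8.1, 105.0]
tool_rot: [3.142, -0.001, 1.049]
force: [0.1, 0.8, -1.6]
width: 23.9
```

Call:
apply_moves --increments '[{"tx":-0.002,"ty":0.04,"tz":0.0,"rx":0.0,"ry":0.0,"rz":-0.6,"claw":0.01},{"tx":-0.004,"ty":0.08,"tz":0.0,"rx":0.0,"ry":0.0,"rz":-1.2,"claw":0.01},{"tx":-0.006,"ty":0.12,"tz":0.0,"rx":0.0,"ry":0.0,"rz":-1.8,"claw":0.01},{"tx":-0.008,"ty":0.155,"tz":0.0,"rx":0.0,"ry":0.0,"rz":-2.4,"claw":0.01},{"tx":-0.01,"ty":0.185,"tz":0.0,"rx":0.0,"ry":0.0,"rz":-3.0,"claw":0.01},{"tx":-0.0125,"ty":0.2,"tz":-0.01,"rx":0.0,"ry":0.0,"rz":-3.0,"claw":0.01},{"tx":-0.0125,"ty":0.2085,"tz":-0.025,"rx":0.0,"ry":0.0,"rz":-3.0,"claw":0.01},{"tx":-0.0125,"ty":0.2085,"tz":-0.04,"rx":0.0,"ry":0.0,"rz":-3.0,"claw":0.01},{"tx":-0.0125,"ty":0.2085,"tz":-0.04,"rx":0.0,"ry":0.0,"rz":-3.0,"claw":0.01},{"tx":-0.0125,"ty":0.2085,"tz":-0.04,"rx":0.0,"ry":0.0,"rz":-3.0,"claw":0.01},{"tx":-0.0125,"ty":0.2085,"tz":-0.04,"rx":0.0,"ry":0.0,"rz":-3.0,"claw":0.01}]'

```text
clock: 24.05
eef_pos: [548.9, 196.7, 64.7]
tool_rot: [3.141, -0.0, 0.788]
force: [0.4, 0.1, -1.4]
width: 24.2
```

```bash
python3 look.py pics/g.png 40 87
```

```text
[548.89673538 197.58293006  64.84967658] [ 3.14088789e+00 -8.38345778e-04  7.88620752e-01] 23.906488110732575
-87.0 [610.21645814 259.29914836 104.84967658] [237.79639734 130.20895779] [130.15404056 135.78555536]
87.0 [487.57701262 135.86671176 104.84967658] [227.20723081 151.03452168] [169.60411358 175.59735114]
```

View pics/g.png

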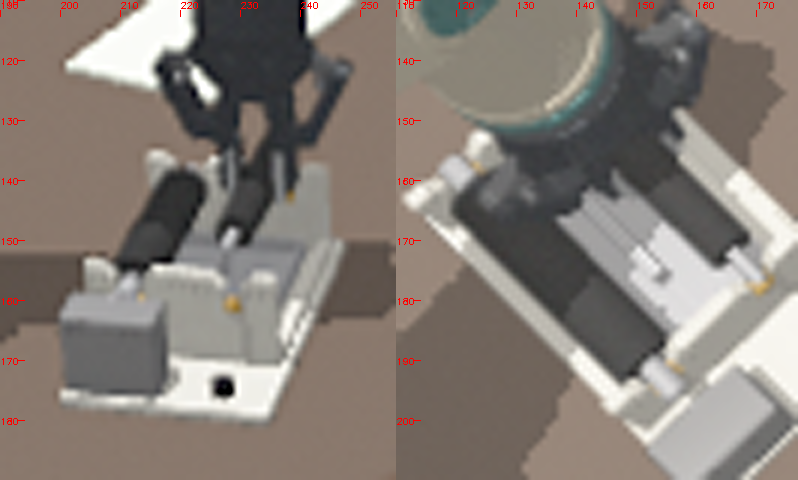

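The idler's sleeve end at (164.7,171.3) and axle end at (169.8,176) match the prediction within about 2 mm. I nudge it and lower.

Call:
apply_moves --increments '[{"tx":0.002,"ty":0.001,"tz":-0.008,"rx":0.0,"ry":0.0,"rz":0.0,"claw":0.01},{"tx":0.002,"ty":0.001,"tz":-0.018,"rx":0.0,"ry":0.0,"rz":0.0,"claw":0.01},{"tx":0.002,"ty":0.001,"tz":-0.024,"rx":0.0,"ry":0.0,"rz":0.0,"claw":0.01},{"tx":0.002,"ty":0.001,"tz":-0.028,"rx":0.0,"ry":0.0,"rz":0.0,"claw":0.01},{"tx":0.002,"ty":0.001,"tz":-0.032,"rx":0.0,"ry":0.0,"rz":0.0,"claw":0.01},{"tx":0.002,"ty":0.001,"tz":-0.032,"rx":0.0,"ry":0.0,"rz":0.0,"claw":0.01}]'

```text
clock: 24.75
eef_pos: [549.8, 199.4, 31.6]
tool_rot: [-3.141, 0.001, 0.79]
force: [0.3, -0.5, -1.6]
width: 24.1
```

Call:
apply_moves --increments '[{"tx":0.0,"ty":0.0,"tz":-0.004,"rx":0.0,"ry":0.0,"rz":0.0,"claw":0.01},{"tx":0.0,"ty":0.0,"tz":-0.008,"rx":0.0,"ry":0.0,"rz":0.0,"claw":0.01},{"tx":0.0,"ty":0.0,"tz":-0.011,"rx":0.0,"ry":0.0,"rz":0.0,"claw":0.01},{"tx":0.0,"ty":0.0,"tz":-0.012,"rx":0.0,"ry":0.0,"rz":0.0,"claw":0.01},{"tx":0.0,"ty":0.0,"tz":-0.012,"rx":0.0,"ry":0.0,"rz":0.0,"claw":0.01}]'

```text
clock: 25.25
eef_pos: [550.1, 199.5, 20.1]
tool_rot: [-3.141, 0.0, 0.79]
force: [0.4, -0.3, -1.7]
width: 24.1
```

Call:
apply_moves --increments '[{"tx":0.0,"ty":0.0,"tz":0.0,"rx":0.0,"ry":0.0,"rz":0.0,"claw":0.034},{"tx":0.0,"ty":0.0,"tz":0.0,"rx":0.0,"ry":0.0,"rz":0.0,"claw":0.034},{"tx":0.0,"ty":0.0,"tz":0.0,"rx":0.0,"ry":0.0,"rz":0.0,"claw":0.034},{"tx":0.0,"ty":0.0,"tz":0.0,"rx":0.0,"ry":0.0,"rz":0.0,"claw":0.034},{"tx":0.0,"ty":0.0,"tz":0.02,"rx":0.0,"ry":0.0,"rz":0.0,"claw":0.034},{"tx":0.0,"ty":0.0,"tz":0.06,"rx":0.0,"ry":0.0,"rz":0.0,"claw":0.034},{"tx":0.0,"ty":0.0,"tz":0.1,"rx":0.0,"ry":0.0,"rz":0.0,"claw":0.05},{"tx":0.0,"ty":-0.03,"tz":0.11,"rx":0.0,"ry":0.0,"rz":1.5,"claw":0.085},{"tx":0.005,"ty":-0.07,"tz":0.11,"rx":0.0,"ry":0.0,"rz":3.0,"claw":0.085},{"tx":0.005,"ty":-0.11,"tz":0.11,"rx":0.0,"ry":0.0,"rz":4.5,"claw":0.085},{"tx":0.01,"ty":-0.15,"tz":0.11,"rx":0.0,"ry":0.0,"rz":6.0,"claw":0.085},{"tx":0.01,"ty":-0.19,"tz":0.11,"rx":0.0,"ry":0.0,"rz":7.5,"claw":0.085}]'

```text
clock: 26.45
eef_pos: [560.7, 8.0, 130.6]
tool_rot: [3.14, 0.0, 1.45]
force: [0.8, 0.0, 0.2]
width: 84.9
```

Call:
apply_moves --increments '[{"tx":0.001,"ty":-0.02,"tz":0.0,"rx":0.0,"ry":0.0,"rz":1.5,"claw":0.085},{"tx":0.002,"ty":-0.04,"tz":0.0,"rx":0.0,"ry":0.0,"rz":3.0,"claw":0.085},{"tx":0.004,"ty":-0.06,"tz":0.0,"rx":0.0,"ry":0.0,"rz":4.6,"claw":0.085},{"tx":0.006,"ty":-0.08,"tz":0.0,"rx":0.0,"ry":0.0,"rz":6.2,"claw":0.085},{"tx":0.008,"ty":-0.1,"tz":0.0,"rx":0.0,"ry":0.0,"rz":7.8,"claw":0.085},{"tx":0.009,"ty":-0.115,"tz":0.0,"rx":0.0,"ry":0.0,"rz":9.4,"claw":0.085},{"tx":0.01,"ty":-0.117,"tz":0.0,"rx":0.0,"ry":0.0,"rz":11.0,"claw":0.085},{"tx":0.01,"ty":-0.117,"tz":0.0,"rx":0.0,"ry":0.0,"rz":12.6,"claw":0.085},{"tx":0.01,"ty":-0.117,"tz":0.0,"rx":0.0,"ry":0.0,"rz":14.2,"claw":0.085},{"tx":0.01,"ty":-0.117,"tz":0.0,"rx":0.0,"ry":0.0,"rz":15.8,"claw":0.085},{"tx":0.01,"ty":-0.117,"tz":0.0,"rx":0.0,"ry":0.0,"rz":17.4,"claw":0.085},{"tx":0.01,"ty":-0.117,"tz":0.0,"rx":0.0,"ry":0.0,"rz":17.8,"claw":0.085}]'

```text
clock: 27.65
eef_pos: [570.1, -107.8, 130.4]
tool_rot: [3.141, 0.0, 2.999]
force: [-0.0, -0.4, -0.4]
width: 85.1
```

Call:
apply_moves --increments '[{"tx":0.0,"ty":0.0,"tz":-0.03,"rx":0.0,"ry":0.0,"rz":0.0,"claw":0.085},{"tx":0.0,"ty":0.0,"tz":-0.045,"rx":0.0,"ry":0.0,"rz":0.0,"claw":0.085},{"tx":0.0,"ty":0.0,"tz":-0.045,"rx":0.0,"ry":0.0,"rz":0.0,"claw":0.085},{"tx":0.0,"ty":0.0,"tz":-0.045,"rx":0.0,"ry":0.0,"rz":0.0,"claw":0.085}]'

```text
clock: 28.05
eef_pos: [570.3, -107.7, 85.4]
tool_rot: [-3.141, -0.0, 2.996]
force: [0.1, 0.1, 0.5]
width: 85.2
```

```bash
python3 - <<'E'
from h import *
b=get_image("side").astype(float);a=get_image("top").astype(float)
f=lambda b:(255*np.clip(b/255,0,1)**.6).astype(np.uint8)
crop("side",f(b),250,135,66,80,6,"pics/c1.png");crop("top",f(a),110,130,67,80,6,"pics/c2.png")
cv2.imwrite("pics/i.png",np.hstack([cv2.imread("pics/c1.png"),cv2.imread("pics/c2.png")]))
s=read_state();p=s["eef_pos"];print(p,s["tool_rot"],s["width"],"tip",w2pix("side",p+[0,0,29+13]),"jar",w2pix("side",[571.4,-110.2,31]))
for d in(-87,87):print(w2pix("top",[548.5+d*-.703,198+d*-.711,60]))
E
```

```text
[ 571.01109166 -107.77324114   86.20019171] [-3.14132217e+00  1.72007686e-03  2.99714996e+00] 84.77493329032137 tip [282.09319684 166.59935876] jar [282.36447978 189.52759334]
[134.69571661 140.47978259]
[172.70974442 178.64853302]
```

View pics/i.png

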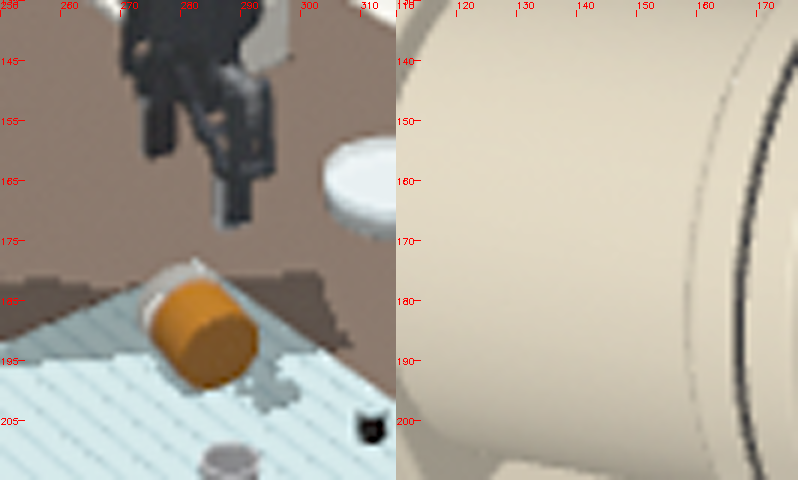

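The finger tips' midpoint is at (282.6,166.7), above the jar centre at about (283.3,189.2). I descend around its flat ends.

Call:
apply_moves --increments '[{"tx":0.001,"ty":-0.002,"tz":-0.03,"rx":0.0,"ry":0.0,"rz":0.0,"claw":0.085},{"tx":0.001,"ty":-0.002,"tz":-0.06,"rx":0.0,"ry":0.0,"rz":0.0,"claw":0.085},{"tx":0.001,"ty":-0.002,"tz":-0.085,"rx":0.0,"ry":0.0,"rz":0.0,"claw":0.085},{"tx":0.001,"ty":-0.002,"tz":-0.1,"rx":0.0,"ry":0.0,"rz":0.0,"claw":0.085},{"tx":0.001,"ty":-0.002,"tz":-0.107,"rx":0.0,"ry":0.0,"rz":0.0,"claw":0.085},{"tx":0.001,"ty":-0.002,"tz":-0.107,"rx":0.0,"ry":0.0,"rz":0.0,"claw":0.085},{"tx":0.001,"ty":-0.002,"tz":-0.107,"rx":0.0,"ry":0.0,"rz":0.0,"claw":0.07},{"tx":0.001,"ty":-0.002,"tz":-0.107,"rx":0.0,"ry":0.0,"rz":0.0,"claw":0.065},{"tx":0.001,"ty":-0.002,"tz":-0.107,"rx":0.0,"ry":0.0,"rz":0.0,"claw":0.045},{"tx":0.001,"ty":-0.002,"tz":-0.107,"rx":0.0,"ry":0.0,"rz":0.0,"claw":0.045},{"tx":0.001,"ty":-0.002,"tz":-0.107,"rx":0.0,"ry":0.0,"rz":0.0,"claw":0.045},{"tx":0.001,"ty":-0.002,"tz":-0.107,"rx":0.0,"ry":0.0,"rz":0.0,"claw":0.045}]'

```text
clock: 29.35
eef_pos: [572.2, -109.7, -20.4]
tool_rot: [-3.142, 0.002, 2.998]
force: [-2.0, -0.1, 7.0]
width: 59.7
```

Call:
apply_moves --increments '[{"tx":0.0,"ty":0.0,"tz":0.01,"rx":0.0,"ry":0.0,"rz":0.0,"claw":0.045},{"tx":0.0,"ty":0.0,"tz":0.03,"rx":0.0,"ry":0.0,"rz":0.0,"claw":0.045},{"tx":0.0,"ty":0.0,"tz":0.06,"rx":0.0,"ry":0.0,"rz":0.0,"claw":0.045},{"tx":0.0,"ty":0.0,"tz":0.09,"rx":0.0,"ry":0.0,"rz":0.0,"claw":0.045},{"tx":0.0,"ty":0.0,"tz":0.115,"rx":0.0,"ry":0.0,"rz":0.0,"claw":0.045},{"tx":-0.002,"ty":0.015,"tz":0.13,"rx":0.0,"ry":0.0,"rz":-0.3,"claw":0.045},{"tx":-0.006,"ty":0.04,"tz":0.135,"rx":0.0,"ry":0.0,"rz":-0.9,"claw":0.045},{"tx":-0.01,"ty":0.07,"tz":0.135,"rx":0.0,"ry":0.0,"rz":-1.6,"claw":0.045},{"tx":-0.014,"ty":0.1,"tz":0.135,"rx":0.0,"ry":0.0,"rz":-2.3,"claw":0.045},{"tx":-0.018,"ty":0.13,"tz":0.135,"rx":0.0,"ry":0.0,"rz":-3.0,"claw":0.045},{"tx":-0.022,"ty":0.16,"tz":0.135,"rx":0.0,"ry":0.0,"rz":-3.7,"claw":0.045},{"tx":-0.026,"ty":0.19,"tz":0.135,"rx":0.0,"ry":0.0,"rz":-4.3,"claw":0.045}]'

```text
clock: 30.55
eef_pos: [544.6, 81.9, 113.7]
tool_rot: [3.141, -0.0, 2.62]
force: [-0.3, 1.1, -2.5]
width: 59.5
```

Call:
apply_moves --increments '[{"tx":-0.004,"ty":0.03,"tz":0.0,"rx":0.0,"ry":0.0,"rz":-0.7,"claw":0.045},{"tx":-0.008,"ty":0.06,"tz":0.0,"rx":0.0,"ry":0.0,"rz":-1.4,"claw":0.045},{"tx":-0.012,"ty":0.09,"tz":0.0,"rx":0.0,"ry":0.0,"rz":-2.1,"claw":0.045},{"tx":-0.016,"ty":0.115,"tz":0.0,"rx":0.0,"ry":0.0,"rz":-2.7,"claw":0.045},{"tx":-0.019,"ty":0.132,"tz":0.0,"rx":0.0,"ry":0.0,"rz":-3.0,"claw":0.045},{"tx":-0.0205,"ty":0.1405,"tz":0.0,"rx":0.0,"ry":0.0,"rz":-3.0,"claw":0.045},{"tx":-0.0205,"ty":0.1405,"tz":-0.01,"rx":0.0,"ry":0.0,"rz":-3.0,"claw":0.045},{"tx":-0.0205,"ty":0.1405,"tz":-0.02,"rx":0.0,"ry":0.0,"rz":-3.0,"claw":0.045},{"tx":-0.0205,"ty":0.1405,"tz":-0.025,"rx":0.0,"ry":0.0,"rz":-3.0,"claw":0.045},{"tx":-0.0205,"ty":0.1405,"tz":-0.025,"rx":0.0,"ry":0.0,"rz":-3.0,"claw":0.045},{"tx":-0.0205,"ty":0.1405,"tz":-0.025,"rx":0.0,"ry":0.0,"rz":-3.0,"claw":0.045}]'

```text
clock: 31.65
eef_pos: [525.0, 220.0, 88.0]
tool_rot: [-3.141, 0.0, 2.359]
force: [-0.1, -0.4, -1.6]
width: 59.6
```

```bash
python3 look.py pics/j.png 51 30; python3 - <<'E'
from h import *
for d in(-87,87):
  for p in((498.5,247.5),(548.5,198)):
    q=[p[0]+d*-.703,p[1]+d*-.711,60];print(d,w2pix("side",q),w2pix("top",q))
E
```

```text
[525.11613188 220.53019957  88.43269091] [3.14126765e+00 2.53798380e-04 2.35999170e+00] 59.79688516232258
-30.0 [503.82253054 241.66269923 139.43269091] [216.81316429 131.40119044] [130.30848507 167.4881916 ]
30.0 [546.40973323 199.39769991 139.43269091] [231.45144901 132.49713167] [145.75426847 153.23722885]
-87 [221.95618643 138.49962097] [117.92848126 155.80224412]
-87 [238.12779481 139.74403679] [134.69571661 140.47978259]
87 [210.46598565 159.53027288] [155.99609292 194.51525391]
87 [227.82579076 161.01955975] [172.70974442 178.64853302]
```

View pics/j.png

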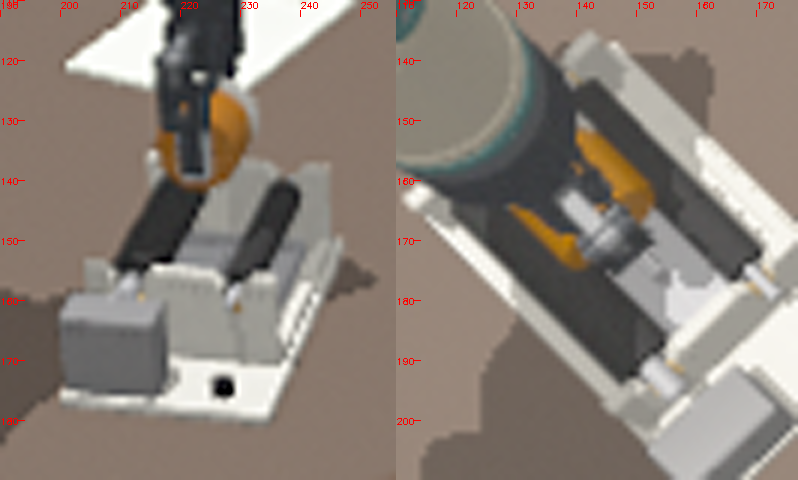

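The jar hangs level over the valley, its near end at about (145.8,169) in the top view, and both rollers sit in their slots. I lower it gently.

Call:
apply_moves --increments '[{"tx":0.0,"ty":0.0,"tz":-0.01,"rx":0.0,"ry":0.0,"rz":0.0,"claw":0.045},{"tx":0.0,"ty":0.0,"tz":-0.02,"rx":0.0,"ry":0.0,"rz":0.0,"claw":0.045},{"tx":0.0,"ty":0.0,"tz":-0.03,"rx":0.0,"ry":0.0,"rz":0.0,"claw":0.045},{"tx":0.0,"ty":0.0,"tz":-0.04,"rx":0.0,"ry":0.0,"rz":0.0,"claw":0.045},{"tx":0.0,"ty":0.0,"tz":-0.046,"rx":0.0,"ry":0.0,"rz":0.0,"claw":0.045},{"tx":0.0,"ty":0.0,"tz":-0.05,"rx":0.0,"ry":0.0,"rz":0.0,"claw":0.045},{"tx":0.0,"ty":0.0,"tz":-0.05,"rx":0.0,"ry":0.0,"rz":0.0,"claw":0.045},{"tx":0.0,"ty":0.0,"tz":-0.05,"rx":0.0,"ry":0.0,"rz":0.0,"claw":0.045}]'

```text
clock: 32.55
eef_pos: [525.0, 221.0, 38.4]
tool_rot: [3.141, 0.0, 2.361]
force: [0.3, 0.0, -1.7]
width: 59.5
```

Call:
apply_moves --increments '[{"tx":0.0,"ty":0.0,"tz":-0.001,"rx":0.0,"ry":0.0,"rz":0.0,"claw":0.045},{"tx":0.0,"ty":0.0,"tz":-0.002,"rx":0.0,"ry":0.0,"rz":0.0,"claw":0.045},{"tx":0.0,"ty":0.0,"tz":-0.003,"rx":0.0,"ry":0.0,"rz":0.0,"claw":0.045},{"tx":0.0,"ty":0.0,"tz":-0.003,"rx":0.0,"ry":0.0,"rz":0.0,"claw":0.045}]'

```text
clock: 32.95
eef_pos: [524.6, 221.1, 35.2]
tool_rot: [-3.142, -0.0, 2.361]
force: [0.1, -0.6, -1.7]
width: 59.3
```

Call:
apply_moves --increments '[{"tx":0.0,"ty":0.0,"tz":-0.001,"rx":0.0,"ry":0.0,"rz":0.0,"claw":0.045},{"tx":0.0,"ty":0.0,"tz":-0.001,"rx":0.0,"ry":0.0,"rz":0.0,"claw":0.045}]'

```text
clock: 33.15
eef_pos: [524.8, 221.0, 34.2]
tool_rot: [3.141, 0.0, 2.361]
force: [0.7, 0.4, -1.9]
width: 59.6
```

Call:
apply_moves --increments '[{"tx":0.0,"ty":0.0,"tz":-0.001,"rx":0.0,"ry":0.0,"rz":0.0,"claw":0.045},{"tx":0.0,"ty":0.0,"tz":-0.001,"rx":0.0,"ry":0.0,"rz":0.0,"claw":0.045}]'

```text
clock: 33.35
eef_pos: [525.3, 220.6, 33.5]
tool_rot: [3.141, 0.001, 2.36]
force: [0.9, -1.4, 0.3]
width: 59.5
```

Call:
apply_moves --increments '[{"tx":0.0,"ty":0.0,"tz":-0.001,"rx":0.0,"ry":0.0,"rz":0.0,"claw":0.045},{"tx":0.0,"ty":0.0,"tz":-0.001,"rx":0.0,"ry":0.0,"rz":0.0,"claw":0.045}]'

```text
clock: 33.55
eef_pos: [525.4, 220.7, 33.3]
tool_rot: [3.141, 0.001, 2.36]
force: [-0.6, -1.7, 7.5]
width: 59.6
```

Contact is felt at a reading of 33.4 (jar axis about z 84.7). I ease off slightly, release and retreat straight up.

Call:
apply_moves --increments '[{"tx":0.0,"ty":0.0,"tz":0.0007,"rx":0.0,"ry":0.0,"rz":0.0,"claw":0.045},{"tx":0.0,"ty":0.0,"tz":0.0007,"rx":0.0,"ry":0.0,"rz":0.0,"claw":0.062},{"tx":0.0,"ty":0.0,"tz":0.0007,"rx":0.0,"ry":0.0,"rz":0.0,"claw":0.066},{"tx":0.0,"ty":0.0,"tz":0.0007,"rx":0.0,"ry":0.0,"rz":0.0,"claw":0.076},{"tx":0.0,"ty":0.0,"tz":0.0007,"rx":0.0,"ry":0.0,"rz":0.0,"claw":0.076},{"tx":0.0,"ty":0.0,"tz":0.0007,"rx":0.0,"ry":0.0,"rz":0.0,"claw":0.076},{"tx":0.0,"ty":0.0,"tz":0.01,"rx":0.0,"ry":0.0,"rz":0.0,"claw":0.076},{"tx":0.0,"ty":0.0,"tz":0.03,"rx":0.0,"ry":0.0,"rz":0.0,"claw":0.076},{"tx":0.0,"ty":0.0,"tz":0.07,"rx":0.0,"ry":0.0,"rz":0.0,"claw":0.076},{"tx":0.0,"ty":0.0,"tz":0.11,"rx":0.0,"ry":0.0,"rz":0.0,"claw":0.076},{"tx":0.01,"ty":-0.04,"tz":0.13,"rx":0.0,"ry":0.0,"rz":0.0,"claw":0.076},{"tx":0.02,"ty":-0.09,"tz":0.13,"rx":0.0,"ry":0.0,"rz":0.0,"claw":0.076}]'

```text
clock: 34.75
eef_pos: [547.1, 134.3, 166.0]
tool_rot: [3.134, 0.003, 2.367]
force: [1.0, -0.5, -0.8]
width: 75.9
```

Call:
apply_moves --increments '[{"tx":0.005,"ty":-0.05,"tz":0.0,"rx":0.0,"ry":0.0,"rz":0.0,"claw":0.076},{"tx":0.01,"ty":-0.1,"tz":0.0,"rx":0.0,"ry":0.0,"rz":0.0,"claw":0.076},{"tx":0.015,"ty":-0.15,"tz":0.0,"rx":0.0,"ry":0.0,"rz":0.0,"claw":0.076},{"tx":0.02,"ty":-0.2,"tz":0.0,"rx":0.0,"ry":0.0,"rz":0.0,"claw":0.076},{"tx":0.025,"ty":-0.25,"tz":0.0,"rx":0.0,"ry":0.0,"rz":0.0,"claw":0.076},{"tx":0.03,"ty":-0.3,"tz":0.0,"rx":0.0,"ry":0.0,"rz":0.0,"claw":0.076},{"tx":0.03,"ty":-0.3,"tz":0.0,"rx":0.0,"ry":0.0,"rz":0.0,"claw":0.076},{"tx":0.03,"ty":-0.3,"tz":0.0,"rx":0.0,"ry":0.0,"rz":0.0,"claw":0.076}]'

```text
clock: 35.55
eef_pos: [574.0, -170.2, 162.8]
tool_rot: [-3.141, 0.001, 2.357]
force: [-0.1, 0.9, -0.7]
width: 76.0
```

```bash
python3 look.py pics/k.png 51 30; python3 - <<'E'
from h import *
Y=np.array([-.703,-.711,0]);c=np.array([525.6,220.7,84.5])
for d in(-30,0,30):print(d,w2pix("top",c+d*Y),w2pix("side",c+d*Y))
s=np.array([np.cos(2.36-1.57),0,0])
E
```

```text
[ 574.49871642 -166.39958741  162.27981932] [ 3.14081401e+00 -1.25246011e-03  2.36213551e+00] 75.73089696269955
-30.0 [ 553.15985994 -145.31278574  213.27981932] [284.54561225 151.47128689] [265.48501814 144.10613693]
30.0 [ 595.83757289 -187.48638907  213.27981932] [302.46759039 152.8991956 ] [280.7639688  129.15674272]
-30 [136.91876197 157.91921329] [226.94712706 140.50545392]
0 [143.60120353 164.66926012] [225.08400857 144.06120093]
30 [150.31925095 171.45527303] [223.17152653 147.71115788]
```

View pics/k.png

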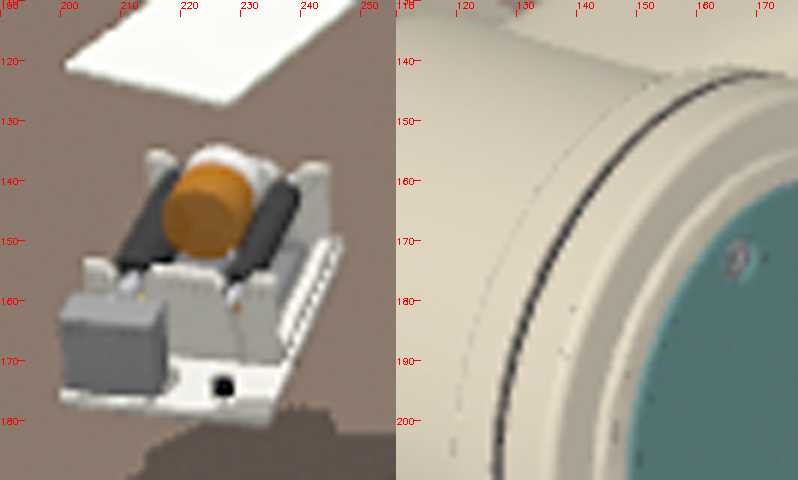

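The side view shows the jar lying in the valley on both rollers. Its near face is centred at about (224,145.7), against (223.2,147.7) expected, so roughly midway. Both axles are in their slots and the arm is clear.

```bash
python3 -c "
from cell import *
s=read_state();print(s['clock'],s['force'],s['qd'].round(3));print(finish_job())"
```

```text
35.65 [-0.12935664  0.93460508  0.70423002] [-0.024 -0.001 -0.012  0.004  0.001 -0.003  0.004]
the job is handed in; nothing more can be done
None
```

I put the drip tray, then the thick drive roller, then the slim idler roller into the mixer, laid the glass jar in the valley between the rollers, and handed the job in at about 36 s of the 138 s. The hand-in reports no verdict.

**Last checks**
- **Drive roller and tray:** the top view showed the drive axle ends within about a pixel (3 mm) of where they should be, and the tray in the bay.
- **Idler roller:** it went down with its axis at about z 60 by the arm's reading. Later views showed it in its slots, within 1 to 2 pixels of the prediction.
- **Jar:** contact was felt with the jar axis at about z 84.7. The final side view shows it on both rollers and parallel to them. Its near face is about 2 pixels from nominal, which is at most 9 mm along the rollers and inside the 25 mm limit.
- **Arm:** clear of everything, with no force on the tool.

**What failed or disagreed**
- **Tool height:** the first tray grasp closed on air. The true fingertip height is about 29 mm above the reported z, which I confirmed by touching the tray floor, and I used that correction from then on.
- **Side-view offset:** the fingers appeared 1 to 1.5 pixels off their predicted place in some side views. I allowed for this when gripping.
- **Cup and stopper:** I passed well clear of both and never touched them knowingly, but I did not measure them again at the end.
- **Final top view:** the arm blocked it, so the last check of the jar comes from the side camera only.

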